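# Put the carved seals away in their case

## Robot

A 6-joint arm with a two-finger parallel gripper is mounted at the origin on the work surface. World frame = base frame: x ahead of the robot, y to its left, z up, the work surface at z = 0. Lengths are in m, angles in degrees, forces in N, time in s.
With the tool pointing down it reaches from about 0.4 to 0.825 m from the base axis. Payload 7 kg.
Tool frame: the origin (TCP) lies midway between the tips of the shut fingers; the grasp point (between the pads) lies 19 mm behind it (ctrl.hold_point_z is the distance from the TCP to the grasp point, in m); z points along the fingers, y is the line along which they close (so a half turn about z gives the same grasp; the last joint's range is limited). The gripper opens to 88 mm and grips with 3 to 60 N. Pads are 19 mm wide; open, the fingers measure 130 mm over their backs; the gripper's body (78 mm by 193 mm) begins 47 mm behind the grasp point.
Start: joints at [89.444, 20.546, 0.682, 0, -70.136, -16.507], TCP at [0.198, 0.645, 0.227] pointing down, gripper open.
Joint ranges: [-176.03, 176.03], [-82.01, 121.73], [-58.28, 71.71], [-173.87, 95.51], [-174.79, -0.11], [-173.66, 173.66]. Speed limits (degrees/s): [136.94, 136.94, 172.46, 180, 180, 180].

## Interface

Orientations are given as [roll, pitch, yaw] about the fixed x, y, z axes, in that order (R = Rz(yaw) Ry(pitch) Rx(roll)).
In Python, from plant import ctrl gives the robot as it stands.
- The arm moves only by the tool apply_moves, never from a script. Its argument "deltas" is a list of rows, each an object with "fingers": the finger opening in mm, from 0 to 87.6; "delta_pos": the shift along the tool's x, y, z in mm, a list of three; "angular": the turn, a rotation vector about the tool's x, y, z in degrees, a list of three. A call has 1 to 10 rows; each row is the pose to reach, as a shift and turn from the pose commanded when the call began, along the tool's axes at that moment; what a row does not reach only later rows make up. A row lasts 1/10 s, in which the tool goes at most 50 mm and 8.59 degrees, less where a joint would pass 70% of its speed; a pose out of reach is approached as far as the arm can. A call with a gripper value outside its range is refused whole. The fingers move at their own pace and stop on an object; the grip force is fixed at half the most. Time passes only in rows, so rows that repeat a pose let the fingers close. It gives the time, the measured TCP pose, the force, the opening and the grip force at its end, in the units of the state.
- ctrl.get_obs(): the state, without advancing time (a new reading comes with each control period).
- ctrl.snapshot(name): name is "scene" or "top" or "wrist"; returns the picture (384x512x3 uint8, red, green, blue); there is no depth.
- ctrl.camera_params(name): a dict with "fx", "fy", "cx", "cy" (pixels), "cam_to_world" (4x4, takes a point from camera to world coordinates); the wrist camera has in their place "mount" (4x4, takes a point from camera to tool coordinates, whose origin is the TCP and whose axes are the flange's). Camera axes: x right, y up, looking along -z (the intrinsics and any distortion apply to the point x, -y, -z); pixel columns grow to the right and rows downward; lengths in m; the calibration is good to about 2 mm. A picture is of the moment at which its call begins: read the wrist's pose just before it. camera_params takes no time and is no camera call.
- ctrl.close_job(): hands the job in; it is judged then, once.
The state is a dict: "clock": time; "joint_pos": joint angles; "qvel": joint speeds; "tau": joint torques, N m; "tool_pos": TCP position; "orientation": TCP orientation; "force": force on the tool from outside, world axes, zero at the start; "moment": the same for the moment, N m; "opening": finger opening in m; "gripper_force": force on a finger pad.
Only numpy, scipy, OpenCV 4.12 (cv2) and the standard library are available. Lean on these libraries where they do the work, as an engineer would, in place of code of your own. Each camera call takes 0.05 s, during which the arm holds its last target. There are 200 camera calls.

## Task

Put every hand seal standing on the bench away in the wooden case, one to a seat and handle up: slip the disc's near edge under the brass keeper with the seal tilted, then level it so that it lies flat on the bottom of its seat. When all are in, push the folding lid stay down at its knee to unlock it, and then lower the lid gently until it is fully shut. Do not knock over the water bottle or the mallet.

Things in the scene. Friction and masses are not known exactly. Their poses are not given: they have to be found in the camera images.
- seal1_mid (a point): loose hand seal of pale wood: a disc 56 mm in diameter, 8 mm thick, with a round handle up from its middle, 22 mm in diameter, 34 mm long; 42 mm tall, about 70 g. The point is on its axis, half-way up (21 mm above the disc's underside); z points up the handle. Stands disc down on the bench; may be absent
- seal2_mid (a point): loose hand seal of pale wood: a disc 56 mm in diameter, 8 mm thick, with a round handle up from its middle, 22 mm in diameter, 34 mm long; 42 mm tall, about 70 g. The point is on its axis, half-way up (21 mm above the disc's underside); z points up the handle. Stands disc down on the bench; may be absent
- seal3_mid (a point): loose hand seal of pale wood: a disc 56 mm in diameter, 8 mm thick, with a round handle up from its middle, 22 mm in diameter, 34 mm long; 42 mm tall, about 70 g. The point is on its axis, half-way up (21 mm above the disc's underside); z points up the handle. Stands disc down on the bench; may be absent
- seal4_mid (a point): loose hand seal of pale wood: a disc 56 mm in diameter, 8 mm thick, with a round handle up from its middle, 22 mm in diameter, 34 mm long; 42 mm tall, about 70 g. The point is on its axis, half-way up (21 mm above the disc's underside); z points up the handle. Stands disc down on the bench; may be absent
- seat1 (a point): first seat, at the +y (stay) end: round counterbore, 60 mm in diameter, 12 mm deep, in the case's floor board; point at the centre of its bottom, 8 mm above the bench; x points to the hinged far wall, y along the row, z up. A brass keeper 30 mm wide (y), 3 mm thick, its underside 12 mm above the bottom, covers the near (-x) 8 mm (to x = -22 mm): the disc goes in tilted about 17 degrees, near edge first
- seat2 (a point): second seat: round counterbore, 60 mm in diameter, 12 mm deep, in the case's floor board; point at the centre of its bottom, 8 mm above the bench; x points to the hinged far wall, y along the row, z up. A brass keeper 30 mm wide (y), 3 mm thick, its underside 12 mm above the bottom, covers the near (-x) 8 mm (to x = -22 mm): the disc goes in tilted about 17 degrees, near edge first
- seat3 (a point): third seat: round counterbore, 60 mm in diameter, 12 mm deep, in the case's floor board; point at the centre of its bottom, 8 mm above the bench; x points to the hinged far wall, y along the row, z up. A brass keeper 30 mm wide (y), 3 mm thick, its underside 12 mm above the bottom, covers the near (-x) 8 mm (to x = -22 mm): the disc goes in tilted about 17 degrees, near edge first
- seat4 (a point): fourth seat, at the -y end: round counterbore, 60 mm in diameter, 12 mm deep, in the case's floor board; point at the centre of its bottom, 8 mm above the bench; x points to the hinged far wall, y along the row, z up. A brass keeper 30 mm wide (y), 3 mm thick, its underside 12 mm above the bottom, covers the near (-x) 8 mm (to x = -22 mm): the disc goes in tilted about 17 degrees, near edge first
- lid_hinge (a point): middle of the lid's hinge line, on the case's far top edge, 34 mm above the bench; axes as the seats' (the hinge line is y). The dark wooden case is fixed, 112 mm deep (x), 338 mm wide (y), walls 8 mm thick and 34 mm high; four seats in a row along y, 76 mm apart, 56 mm to the near side of the hinge line
- lid_edge (a point): middle of the lid's outer front edge, opposite the hinge. The lid is a shallow wooden tray 112 x 338 mm, 26 mm deep, 0.42 kg. Shut, this point is 112 mm to the near side of the hinge and 26 mm above it; open, it stands nearly over the hinge, about 150 mm above the bench. No handle: push the lid over from behind by its outer face, then press it down
- lid (a joint): lid angle in rad: 0 as it stands open at the start (85 degrees up from shut), growing as it is lowered, to 1.4835 fully shut. Stiff hinge (about 0.15 N m friction): the lid stays put while well up, and may sink by itself when nearly level. Locked open until the stay is broken
- stay_knee (a joint): knee angle of the folding steel lid stay in rad: 0 locked (two bars nearly in line, the knee 7 degrees past straight, upward), growing as the knee is pushed down and the stay folds; about 3.1 with the lid shut. Past 0.25 it is unlocked; friction keeps it from springing back
- knee_knob (a point): middle of the wooden thumb knob on the stay's knee, 18 mm in diameter. The stay runs outside the case's +y end wall; the knob sticks out along +y, from 181 to 215 mm from the case's middle. About 70 mm above the bench when locked. Pressed down from above with a few N, 10 mm unlocks it; it moves a few mm to the far side as well and the lid tips forward a little. Stay clear of the lid beside it
- water: bystander: upright clear bottle with a white cap, 62 mm in diameter, 200 mm tall; origin at its underside, z axis up
- mallet: bystander: dark wooden carver's mallet standing on its head, 72 mm in diameter, 195 mm tall; origin at its underside, z axis up
There are look-alikes about, which are no part of the job. Leave any green or pink look-alike of the part that bears seal2_mid alone.

How it is judged:
By the outcome, as a careful person would: the job done as asked, in the order asked, and still so for the second after the job is handed in, with the robot touching nothing.
Of seal1, seal2, seal3, seal4 only 3 to 4 are there at a start; the rules pass over those that are not, and their reading is None.
At some moment in a run one of seal1, seal2, seal3, seal4 may be knocked a few centimetres aside while the robot is not near it.
It also fails if it takes over 200 s, if anything falls off the work surface, if the arm or the gripper's body presses on something with over 40 N, if the wrist force passes 120 N, or if a joint passes its speed limit or range.

## Working session

There is one attempt and no reset: what is moved stays moved. The work goes in short steps, Python scripts to look and compute and a tool call to move; the robot and the scene stay as the last step left them, time stands still between calls to the robot, and variables do not carry over. Pictures are saved under pics/ and viewed, at most 14 in all, crops included, and the job is handed in when it is done.

Besides the shell and the picture viewer there is one more tool, called after "Request:" as name(argument=value, ...), one argument or row to a line, values as JSON. apply_moves: Moves the arm, as the interface text tells. Its arguments: {"type":"object","properties":{"deltas":{"type":"array"}},"required":["deltas"]}

```bash
ls; mkdir -p pics; python3 - <<'E'
from plant import ctrl
import cv2,numpy as np
np.set_printoptions(precision=4,suppress=True)
o=ctrl.get_obs();print({k:np.round(v,4) for k,v in o.items()}, ctrl.hold_point_z)
for n in("scene","top","wrist"):
    im=ctrl.snapshot(n);cv2.imwrite(f"pics/{n}0.png",cv2.cvtColor(im,cv2.COLOR_RGB2BGR))
    print(n,ctrl.camera_params(n))
a=cv2.imread("pics/scene0.png")
E
```

```text
pics
{'clock': np.float64(0.0), 'joint_pos': array([ 89.4438,  20.5908,   0.6341,  -0.0222, -70.1355, -16.5065]), 'qvel': array([-0.057 ,  0.025 , -0.0176,  0.0399, -0.0706, -0.0665]), 'tau': array([  0.0003, -58.2713,  29.3055,   6.9971,   0.007 ,  -0.0001]), 'tool_pos': array([0.1979, 0.6448, 0.2256]), 'orientation': array([179.9057,  -0.0062, -17.0702]), 'force': array([ 0.0911, -0.5954, -0.4812]), 'moment': array([-0.002 ,  0.0033,  0.0325]), 'gripper_force': np.float64(0.0), 'opening': np.float64(0.0877)} 0.0188
scene {'fx': 349.5341270807365, 'fy': 349.5341270807365, 'cx': 259.12188299537723, 'cy': 192.94080538264274, 'cam_to_world': array([[-0.2604, -0.854 ,  0.4505,  0.9746],
       [ 0.9655, -0.2268,  0.1282,  0.0179],
       [-0.0073,  0.4683,  0.8835,  0.866 ],
       [ 0.    ,  0.    ,  0.    ,  1.    ]])}
top {'fx': 460.0372200368167, 'fy': 460.0372200368167, 'cx': 264.5673282091809, 'cy': 193.11991348386192, 'cam_to_world': array([[-0.0064,  0.9915, -0.1298,  0.4079],
       [-0.9999, -0.0074, -0.0075, -0.0849],
       [-0.0084,  0.1298,  0.9915,  1.5156],
       [ 0.    ,  0.    ,  0.    ,  1.    ]])}
wrist {'fx': 326.3534134294722, 'fy': 326.3534134294722, 'cx': 256.6642692490913, 'cy': 190.66186396977335, 'mount': array([[-0.0003,  0.9607,  0.2775,  0.0741],
       [ 1.    ,  0.0001,  0.0009,  0.0004],
       [ 0.0008,  0.2775, -0.9607, -0.158 ],
       [ 0.    ,  0.    ,  0.    ,  1.    ]])}
```

View pics/scene0.png

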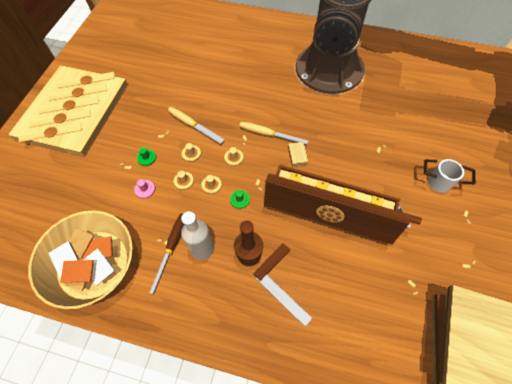

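View pics/top0.png

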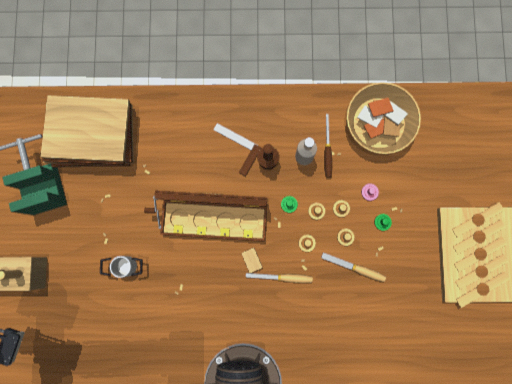

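```bash
cat > h.py <<'E'
from plant import ctrl
import numpy as np,cv2
from scipy.spatial.transform import Rotation as R
np.set_printoptions(precision=4,suppress=True)
def pose(o=None):
    o=o or ctrl.get_obs();T=np.eye(4)
    T[:3,:3]=R.from_euler('xyz',o['orientation'],degrees=True).as_matrix();T[:3,3]=o['tool_pos'];return T
def cam(n):
    c=ctrl.camera_params(n)
    T=c['cam_to_world'] if 'cam_to_world' in c else pose()@c['mount']
    return c,np.array(T)
def ray(ct,uv):
    c,T=ct;d=np.array([(uv[0]-c['cx'])/c['fx'],-(uv[1]-c['cy'])/c['fy'],-1]);return T[:3,3],T[:3,:3]@d
def onz(ct,uv,z):
    o,d=ray(ct,uv);return o+d*(z-o[2])/d[2]
def proj(ct,p):
    c,T=ct;q=T[:3,:3].T@(np.array(p)-T[:3,3]);return np.array([c['cx']-c['fx']*q[0]/q[2],c['cy']+c['fy']*q[1]/q[2]])
def tri(cts,uvs):
    A=0;b=0
    for ct,uv in zip(cts,uvs):
        o,d=ray(ct,uv);d=d/np.linalg.norm(d);P=np.eye(3)-np.outer(d,d);A=A+P;b=b+P@o
    return np.linalg.solve(A,b)
def snap(n,f=None):
    ct=cam(n);im=cv2.cvtColor(ctrl.snapshot(n),cv2.COLOR_RGB2BGR)
    if f: cv2.imwrite(f'pics/{f}.png',im)
    return ct,im
def move(p,rpy,T=None):
    "shift (mm) and rotvec (deg) from the pose T to the target"
    T=pose() if T is None else T
    Rt=R.from_euler('xyz',rpy,degrees=True).as_matrix() if np.ndim(rpy)==1 else rpy
    return T[:3,:3].T@(np.array(p)-T[:3,3])*1000, R.from_matrix(T[:3,:3].T@Rt).as_rotvec(degrees=True)
E
python3 - <<'E'
from h import *
a=cv2.imread('pics/top0.png');b=cv2.imread('pics/scene0.png')
A=cv2.resize(a[180:265,140:400],None,fx=3,fy=3,interpolation=cv2.INTER_CUBIC)
B=cv2.resize(b[130:245,125:425],(780,299),interpolation=cv2.INTER_CUBIC)
cv2.imwrite('pics/crop.png',np.vstack([A,B]))
ct=cam('top')
for uv in[(317,211),(342,208),(307,243),(346,237)]:print(uv,onz(ct,uv,.04))
for uv in[(308,150),(268,157)]:print(uv,onz(ct,uv,.1))
E
```

```text
(317, 211) [ 0.5419 -0.2419  0.04  ]
(342, 208) [ 0.551  -0.3224  0.04  ]
(307, 243) [ 0.4398 -0.2078  0.04  ]
(346, 237) [ 0.458  -0.3325  0.04  ]
(308, 150) [ 0.7288 -0.2113  0.1   ]
(268, 157) [ 0.7075 -0.0856  0.1   ]
```

View pics/crop.png

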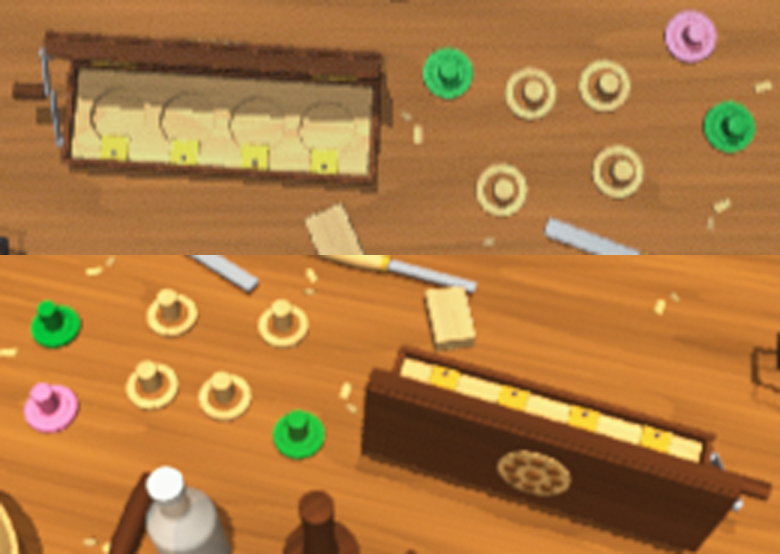

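```bash
python3 - <<'E'
from h import *
P=[]
for n,box in(('top',(150,190,275,245)),('scene',(260,165,415,225))):
    a=cv2.imread(f'pics/{n}0.png');h=cv2.cvtColor(a,cv2.COLOR_BGR2HSV)
    m=cv2.inRange(h,(24,190,150),(34,255,255));M=np.zeros_like(m);x0,y0,x1,y1=box;M[y0:y1,x0:x1]=m[y0:y1,x0:x1]
    k,l,s,c=cv2.connectedComponentsWithStats(M)
    q=sorted([(c[i],s[i]) for i in range(1,k) if s[i,4]>8],key=lambda t:t[0][0])
    print(n,q)
    ct=cam(n)
    print([onz(ct,t[0],.023) for t in q])
print([move(p,[180,0,177]) for p in ([.5,.2,.3],[.48,-.1,.3])])
E
```

```text
top []
[]
scene [(array([295.2162, 177.2162]), array([291, 174,  10,   7,  37], dtype=int32)), (array([321.8293, 184.878 ]), array([317, 181,  10,   8,  41], dtype=int32)), (array([349.0714, 192.881 ]), array([344, 189,  11,   8,  42], dtype=int32)), (array([376.4773, 200.75  ]), array([372, 197,  10,   8,  44], dtype=int32))]
[array([ 0.4709, -0.0199,  0.023 ]), array([0.4761, 0.0563, 0.023 ]), array([0.4817, 0.1324, 0.023 ]), array([0.4867, 0.2069, 0.023 ])]
[(array([419.3222, 336.8091, -73.6811]), array([  0.0014,  -0.1067, 165.9343])), (array([488.2429, 629.469 , -73.3001]), array([  0.0014,  -0.1067, 165.9343]))]
```

Request:
apply_moves(
  deltas=[
    {"fingers":50,"delta_pos":[0,0,-60],"angular":[0,0,0]},
    {"fingers":50,"delta_pos":[0,0,-60],"angular":[0,0,0]},
  ],
)

```text
clock: 0.35
tool_pos: [0.199, 0.6469, 0.2916]
orientation: [-179.6, -0.0, -17.0]
force: [1.0, 0.6, 1.2]
opening: 0.0766
gripper_force: 0.0
```

Request:
apply_moves(
  deltas=[
    {"fingers":50,"delta_pos":[404,292,-30],"angular":[0,0,85]},
    {"fingers":50,"delta_pos":[404,292,-30],"angular":[0,0,85]},
    {"fingers":50,"delta_pos":[404,292,-30],"angular":[0,0,85]},
    {"fingers":50,"delta_pos":[404,292,-30],"angular":[0,0,85]},
    {"fingers":50,"delta_pos":[404,292,-30],"angular":[0,0,85]},
    {"fingers":50,"delta_pos":[404,292,-30],"angular":[0,0,85]},
    {"fingers":50,"delta_pos":[404,292,-30],"angular":[0,0,85]},
    {"fingers":50,"delta_pos":[404,292,-30],"angular":[0,0,85]},
    {"fingers":50,"delta_pos":[404,292,-30],"angular":[0,0,85]},
    {"fingers":50,"delta_pos":[404,292,-30],"angular":[0,0,85]},
  ],
)

```text
clock: 1.35
tool_pos: [0.4995, 0.2458, 0.3172]
orientation: [-180.0, 0.1, -102.4]
force: [1.1, 0.6, 1.8]
opening: 0.0501
gripper_force: 0.0
```

Request:
apply_moves(
  deltas=[
    {"fingers":50,"delta_pos":[0,0,0],"angular":[0,0,0]},
    {"fingers":50,"delta_pos":[0,0,0],"angular":[0,0,0]},
  ],
)

```text
clock: 1.55
tool_pos: [0.4992, 0.2464, 0.3166]
orientation: [-180.0, 0.0, -102.2]
force: [0.2, 0.2, 0.6]
opening: 0.0499
gripper_force: 0.0
```

```bash
python3 - <<'E'
from h import *
print(pose(),ctrl.get_obs()['joint_pos'],move([.48,0,.32],[180,0,176]))
E
```

```text
[[-0.2112 -0.9774  0.0001  0.4992]
 [-0.9774  0.2112  0.0003  0.2464]
 [-0.0003 -0.0001 -1.      0.3166]
 [ 0.      0.      0.      1.    ]] [ 46.4161   6.7055  -5.9551  -0.0068 -77.3222 -58.6098] (array([244.9185, -33.24  ,  -3.4638]), array([ 0.0103,  0.0174, 81.8049]))
```

Request:
apply_moves(
  deltas=[
    {"fingers":50,"delta_pos":[245,-33,-3],"angular":[0,0,81.8]},
    {"fingers":50,"delta_pos":[245,-33,-3],"angular":[0,0,81.8]},
    {"fingers":50,"delta_pos":[245,-33,-3],"angular":[0,0,81.8]},
    {"fingers":50,"delta_pos":[245,-33,-3],"angular":[0,0,81.8]},
    {"fingers":50,"delta_pos":[245,-33,-3],"angular":[0,0,81.8]},
    {"fingers":50,"delta_pos":[245,-33,-3],"angular":[0,0,81.8]},
    {"fingers":50,"delta_pos":[245,-33,-3],"angular":[0,0,81.8]},
    {"fingers":50,"delta_pos":[245,-33,-3],"angular":[0,0,81.8]},
    {"fingers":50,"delta_pos":[245,-33,-3],"angular":[0,0,81.8]},
    {"fingers":50,"delta_pos":[245,-33,-3],"angular":[0,0,81.8]},
  ],
)

```text
clock: 2.55
tool_pos: [0.4795, 0.0024, 0.3196]
orientation: [180.0, 0.0, 176.0]
force: [0.1, 0.1, 0.5]
opening: 0.0503
gripper_force: 0.0
```

Request:
apply_moves(
  deltas=[
    {"fingers":50,"delta_pos":[0,0,0],"angular":[0,0,0]},
    {"fingers":50,"delta_pos":[0,0,0],"angular":[0,0,0]},
  ],
)

```text
clock: 2.75
tool_pos: [0.4796, 0.002, 0.3196]
orientation: [180.0, 0.0, 176.4]
force: [-0.1, 0.1, -0.7]
opening: 0.0498
gripper_force: 0.0
```

```bash
python3 - <<'E'
from h import *
print(pose(),ctrl.get_obs()['joint_pos'])
ct,im=snap('wrist','w1');cv2.imwrite('pics/w1b.png',cv2.resize(im,(780,585),interpolation=cv2.INTER_CUBIC))
E
```

```text
[[-0.998   0.0628  0.0002  0.4796]
 [ 0.0628  0.998   0.0002  0.002 ]
 [-0.0002  0.0002 -1.      0.3196]
 [ 0.      0.      0.      1.    ]] [  23.8071   -1.1983  -13.9879   -0.0055  -77.1979 -117.4045]
```

View pics/w1b.png

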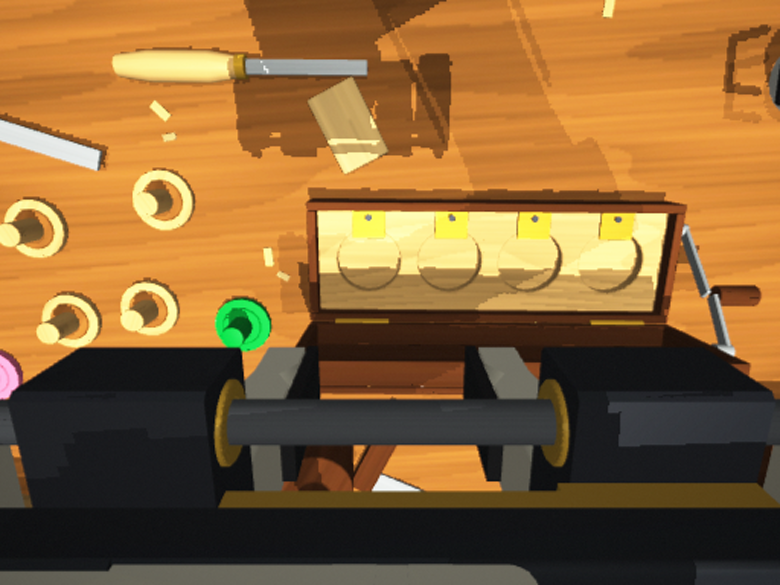

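```bash
cat >> h.py <<'E'
def keepers(im,lo=(22,200,150)):
    m=cv2.inRange(cv2.cvtColor(im,cv2.COLOR_BGR2HSV),lo,(34,255,255))
    m=cv2.morphologyEx(m,cv2.MORPH_CLOSE,np.ones((5,5)))
    c,_=cv2.findContours(m,cv2.RETR_EXTERNAL,cv2.CHAIN_APPROX_NONE)
    return [k for k in c if 100<cv2.contourArea(k)<1200]
def pales(im):
    "pale discs: centroid of the outer contour, bounding box"
    m=cv2.inRange(cv2.cvtColor(im,cv2.COLOR_BGR2HSV),(15,40,190),(32,175,255))
    m=cv2.morphologyEx(m,cv2.MORPH_CLOSE,np.ones((3,3)))
    c,_=cv2.findContours(m,cv2.RETR_EXTERNAL,cv2.CHAIN_APPROX_NONE)
    return [k for k in c if cv2.contourArea(k)>60]
E
python3 - <<'E'
from h import *
im=cv2.imread('pics/w1.png');ct=cam('wrist')
for k in keepers(im):
    b=cv2.boundingRect(k);p=k[:,0,:].astype(float)
    # front edge: lowest rows per column
    e=np.array([[x,p[p[:,0]==x,1].max()] for x in np.unique(p[:,0])[3:-3]])
    print(b,cv2.contourArea(k),'front',onz(ct,(b[0]+(b[2]-1)/2,np.median(e[:,1])+.5),.023))
for k in pales(im):
    e=cv2.fitEllipse(cv2.convexHull(k)) if len(k)>5 else None
    print('pale',cv2.boundingRect(k),cv2.contourArea(k),e)
for n in('w1','top0','scene0'):
    if n=='w1':ps=[(6,152),(100,131),(35.5,219),(88,209)];c=ct
    if n=='top0':ps=[(346.8,236.7),(307.5,243),(342,208),(317.7,210.8)];c=cam('top')
    if n=='scene0':ps=[];c=cam('scene')
    for p in ps:print(n,p,onz(c,p,.042))
E
```

```text
pale (23, 194, 42, 35) 1058.0 ((43.155677795410156, 211.93252563476562), (36.14258575439453, 41.98051071166992), 91.56966400146484)
pale (79, 185, 37, 36) 1028.5 ((96.13239288330078, 203.19760131835938), (36.01069641113281, 39.33741760253906), 105.48601531982422)
pale (172, 162, 8, 13) 65.5 ((175.83587646484375, 168.11036682128906), (7.089062690734863, 16.132057189941406), 169.74842834472656)
pale (208, 138, 230, 66) 9872.5 ((326.86407470703125, 165.40423583984375), (78.95111083984375, 263.4175109863281), 92.87983703613281)
pale (0, 131, 42, 39) 1198.0 ((19.901782989501953, 150.6133575439453), (38.357337951660156, 43.54497146606445), 108.51785278320312)
pale (87, 111, 39, 41) 1188.0 ((105.99637603759766, 130.97042846679688), (37.106231689453125, 42.461875915527344), 138.33795166015625)
pale (98, 65, 14, 15) 83.0 ((104.38627624511719, 72.28640747070312), (8.53456974029541, 16.9644718170166), 136.69093322753906)
pale (204, 52, 50, 63) 1589.0 ((227.98606872558594, 83.10771179199219), (38.564964294433594, 74.56645965576172), 156.5099639892578)
pale (73, 33, 81, 21) 1368.0 ((114.3402099609375, 42.3501091003418), (23.315000534057617, 87.32455444335938), 91.3798828125)
pale (395, 0, 9, 12) 69.5 ((399.2379150390625, 5.217931270599365), (8.221658706665039, 14.437651634216309), 12.495503425598145)
w1 (6, 152) [ 0.4542 -0.3335  0.042 ]
w1 (100, 131) [ 0.4346 -0.2022  0.042 ]
w1 (35.5, 219) [ 0.5514 -0.3182  0.042 ]
w1 (88, 209) [ 0.5413 -0.2405  0.042 ]
top0 (346.8, 236.7) [ 0.4589 -0.3348  0.042 ]
top0 (307.5, 243) [ 0.4398 -0.2093  0.042 ]
top0 (342, 208) [ 0.5508 -0.3221  0.042 ]
top0 (317.7, 210.8) [ 0.5424 -0.2439  0.042 ]
```

```bash
python3 - <<'E'
from h import *
im=cv2.imread('pics/w1.png');ct=cam('wrist');h=cv2.cvtColor(im,cv2.COLOR_BGR2HSV)
print(h[140:166:2,240],h[148,222:262:4])
E
```

```text
[[ 30 162 254]
 [ 19  29 149]
 [ 26 126 235]
 [ 30 162 254]
 [ 30 162 254]
 [ 30 161 254]
 [ 30 164 254]
 [ 30 161 254]
 [ 28  96 254]
 [ 27  91 254]
 [ 26 100 254]
 [ 27  98 254]
 [ 26 101 254]] [[ 29  80 254]
 [ 29  80 254]
 [ 29  82 254]
 [ 30 164 254]
 [ 30 160 254]
 [ 30 160 254]
 [ 30 159 254]
 [ 30 159 254]
 [ 28  89 254]
 [ 27  91 254]]
```

```bash
cat >> h.py <<'E'
def case(im,ct,z=.023):
    P=[]
    for k in keepers(im,(28,130,180)):
        p=k[:,0,:].astype(float);b=cv2.boundingRect(k)
        e=np.median([p[p[:,0]==x,1].max() for x in range(b[0]+3,b[0]+b[2]-3)])
        P.append(onz(ct,(b[0]+(b[2]-1)/2,e+.5),z))
    P=np.array(sorted(P,key=lambda q:-q[1]));return P
E
python3 - <<'E'
from h import *
im=cv2.imread('pics/w1.png');ct=cam('wrist')
P=case(im,ct);print(P,np.linalg.norm(np.diff(P,axis=0),axis=1))
m=P.mean(0);d=(P[0]-P[-1]);yaw=-np.degrees(np.arctan2(d[0],d[1]));print('yaw',yaw,m)
ex=np.array([np.cos(np.radians(yaw)),np.sin(np.radians(yaw)),0]);ey=np.array([-ex[1],ex[0],0])
S=np.array([m+.022*ex+k*.038*ey for k in(3,1,-1,-3)]);print(S)
c=m+.022*ex; c[2]=.034
q=[c-.056*ex+s*.169*ey for s in(-1,1)]+[c+.056*ex+s*.169*ey for s in(-1,1)]
for n in('wrist','top','scene'):print(n,[proj(cam(n),x) for x in q])
E
```

```text
[[ 0.4936  0.1335  0.023 ]
 [ 0.4873  0.0569  0.023 ]
 [ 0.4824 -0.0195  0.023 ]] [0.0768 0.0766]
yaw -4.1922781642921745 [0.4877 0.0569 0.023 ]
[[ 0.518   0.169   0.023 ]
 [ 0.5124  0.0932  0.023 ]
 [ 0.5069  0.0174  0.023 ]
 [ 0.5013 -0.0584  0.023 ]]
wrist [array([172.3275, 131.0496]), array([423.4537, 133.4177]), array([177.1751, 209.7846]), array([411.7118, 211.7983])]
top [array([275.9848, 242.7335]), array([171.0418, 235.7008]), array([278.1845, 207.9842]), array([174.2479, 201.1533])]
scene [array([266.978, 159.638]), array([386.4165, 194.0916]), array([253.666 , 192.5923]), array([378.9178, 230.9744])]
```

```bash
cat >> h.py <<'E'
class G: pass
def geom(P,z=.023,yaw=None):
    g=G();m=P.mean(0);d=P[0]-P[-1];g.yaw=-np.degrees(np.arctan2(d[0],d[1])) if yaw is None else yaw
    y=np.radians(g.yaw);g.ex=np.array([np.cos(y),np.sin(y),0]);g.ey=np.array([-np.sin(y),np.cos(y),0])
    c=m+.022*g.ex;c[2]=.008;g.c=c;g.S=[c+k*.038*g.ey for k in(3,1,-1,-3)];return g
E
python3 - <<'E'
from h import *
im=cv2.imread('pics/w1.png');ct=cam('wrist')
P=case(im,ct);P=np.vstack([2*P[0]-P[1],P]);P[0]=P[1]+(P[1]-P[3])/2
g=geom(P);print(g.yaw,np.array(g.S))
c=g.c.copy();c[2]=.034
q=[c-.056*g.ex+s*.169*g.ey for s in(-1,1)]+[c+.056*g.ex+s*.169*g.ey for s in(-1,1)]
for n in('wrist','top','scene'):print(n,[proj(cam(n),x) for x in q],proj(cam(n),P[0]))
# top/scene: near wall outer top edge (dark->wood) rows along columns; print image rows around it
a=cv2.imread('pics/top0.png');print(cv2.cvtColor(a,cv2.COLOR_BGR2GRAY)[225:250:1,[180,220,255]].T)
h=cv2.cvtColor(im,cv2.COLOR_BGR2GRAY);print(h[120:145,[230,320,400]].T)
E
```

```text
-4.1922781642921745 [[ 0.5209  0.2073  0.008 ]
 [ 0.5153  0.1315  0.008 ]
 [ 0.5098  0.0557  0.008 ]
 [ 0.5042 -0.0201  0.008 ]]
wrist [array([200.897 , 131.3635]), array([451.8601, 133.7299]), array([203.8529, 210.0525]), array([438.2474, 212.0648])] [404.9044 156.9991]
top [array([264.0351, 241.9141]), array([159.1855, 234.8877]), array([266.3498, 207.1881]), array([162.5048, 200.3633])] [177.4984 225.5926]
scene [array([279.8637, 163.3736]), array([400.8487, 198.2744]), array([267.142 , 196.7426]), array([394.1038, 235.6499])] [377.1071 205.0372]
[[188 200 206 205 205 203 204 195 148  92  74  66  79 101 131 133 135 131
  120 125 127 129 128 127 126]
 [200 201 203 202 200 201 197 202 211 209 184 108  73  71  83 109 128 127
  120 121 125 125 123 119 117]
 [208 205 204 196 195 192 199 200 204 204 207 204 175 112  88  86  76  82
  102 127 119 126 122 118 119]]
[[166 166 166 166 115 102 102  99 100  97  57  33  38  89 100 102 103 104
  193 238 243 243 243 243 243]
 [143 148 154 156 112  89  83  81  76  74  65  35  30  47  80  84  84  86
   78 226 234 233 238 239 236]
 [156 154 150 148 144 143  89  72  74  75  78  56  33  27  67  80  83  82
   83 110 216 222 219 218 218]]
```

```bash
cat >> h.py <<'E'
YAW=-4.2
def Rt(lean): return R.from_euler('yz',[-lean,YAW],degrees=True).as_matrix()@np.diag([-1.,1,-1])
EX=np.array([np.cos(np.radians(YAW)),np.sin(np.radians(YAW)),0]);EY=np.array([-EX[1],EX[0],0])
SEAT=np.array([[.5209,.2073,.008],[.5153,.1315,.008],[.5098,.0557,.008],[.5042,-.0201,.008]])
E
python3 - <<'E'
from h import *
print(move(np.array([.437,-.205,.165])+.0023*EX,Rt(12)))
E
```

```text
(array([  27.1188, -209.1276,  154.5568]), array([  0.0651, -11.9967,   0.5637]))
```

Request:
apply_moves(
  deltas=[
    {"fingers":50,"delta_pos":[27,-209,154],"angular":[0,-12,0.5]},
    {"fingers":50,"delta_pos":[27,-209,154],"angular":[0,-12,0.5]},
    {"fingers":50,"delta_pos":[27,-209,154],"angular":[0,-12,0.5]},
    {"fingers":50,"delta_pos":[27,-209,154],"angular":[0,-12,0.5]},
    {"fingers":50,"delta_pos":[27,-209,154],"angular":[0,-12,0.5]},
    {"fingers":50,"delta_pos":[27,-209,154],"angular":[0,-12,0.5]},
    {"fingers":50,"delta_pos":[27,-209,154],"angular":[0,-12,0.5]},
    {"fingers":50,"delta_pos":[27,-209,154],"angular":[0,-12,0.5]},
  ],
)

```text
clock: 3.6
tool_pos: [0.439, -0.2057, 0.1658]
orientation: [180.0, 12.0, 175.7]
force: [0.1, -0.6, 1.2]
opening: 0.0499
gripper_force: 0.0
```

```bash
python3 - <<'E'
from h import *
print(pose(),ctrl.get_obs()['joint_pos'])
ct,im=snap('wrist','w2');cv2.imwrite('pics/w2b.png',cv2.resize(im,(780,585),interpolation=cv2.INTER_CUBIC))
for k in pales(im):
    if cv2.contourArea(k)>800: print(cv2.boundingRect(k),cv2.fitEllipse(cv2.convexHull(k)))
print(proj(ct,[.4346,-.2022,.042]),proj(ct,[.4398,-.2093,.042]))
E
```

```text
[[-0.9753  0.0755  0.2075  0.439 ]
 [ 0.074   0.9971 -0.0152 -0.2057]
 [-0.208   0.0005 -0.9781  0.1658]
 [ 0.      0.      0.      1.    ]] [ -1.2879  -1.5018 -36.6692   0.8898 -42.845  -93.6359]
(206, 213, 50, 49) ((229.3154754638672, 236.75836181640625), (48.51055145263672, 50.10036849975586), 94.20299530029297)
(399, 157, 113, 78) ((464.96148681640625, 194.04603576660156), (100.72029113769531, 136.17872619628906), 83.77782440185547)
(99, 144, 56, 53) ((125.23114776611328, 170.80059814453125), (54.01093292236328, 58.88816452026367), 114.41117095947266)
(223, 114, 59, 56) ((252.11984252929688, 141.51974487304688), (55.4647331237793, 58.37833786010742), 93.40169525146484)
(0, 37, 62, 42) ((18.430194854736328, 56.26785659790039), (28.765790939331055, 116.55290222167969), 107.07600402832031)
(429, 16, 70, 103) ((463.3810729980469, 62.61119079589844), (67.32015228271484, 125.20144653320312), 173.85585021972656)
(221, 0, 137, 18) ((289.4990234375, 3.167235851287842), (47.674102783203125, 137.33827209472656), 91.86338806152344)
[260.2833 151.5557] [252.5315 157.7605]
```

View pics/w2b.png

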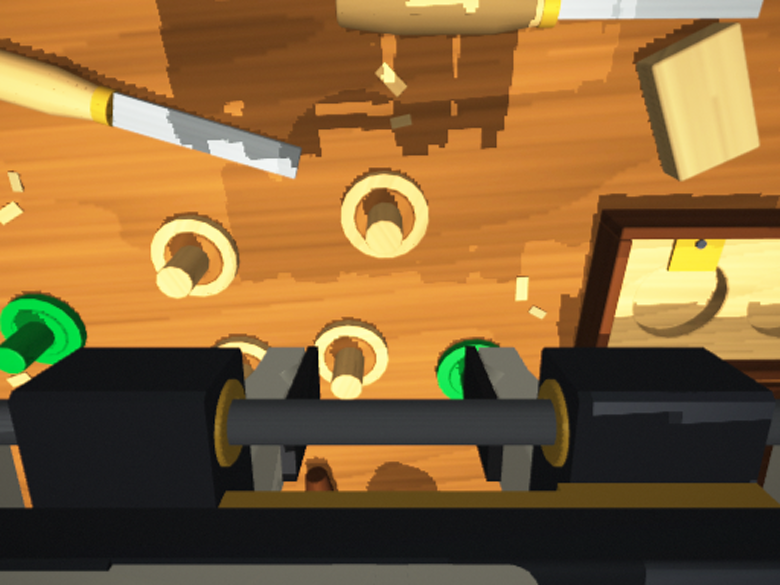

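```bash
cat >> h.py <<'E'
def seals(im,ct):
    "pale round discs seen by the wrist: positions from the outline on the disc's top plane"
    out=[]
    for k in pales(im):
        (u,v),(a,b),_=cv2.fitEllipse(cv2.convexHull(k)) if len(k)>5 else ((0,0),(1,9),0)
        if b/a<1.25 and cv2.contourArea(k)>700:
            p=onz(ct,(u,v),.006)
            r=np.mean([a,b])/2*np.linalg.norm(p-ct[1][:3,3])/ct[0]['fx']
            if .022<r<.036: out.append(np.append(p,r))
    return np.array(out)
E
python3 - <<'E'
from h import *
im=cv2.imread('pics/w2.png');ct=cam('wrist')
print(seals(im,ct));print(onz(ct,(252.8,155.6),.042))
p=np.array([*onz(ct,(252.4,155.6),.042)[:2],.017])+.0023*EX
print(move(p,Rt(12)))
E
```

```text
[[ 0.5485 -0.2442  0.006   0.0281]
 [ 0.4596 -0.3393  0.006   0.0307]
 [ 0.4384 -0.2095  0.006   0.0277]]
[ 0.4384 -0.2085  0.042 ]
(array([ 29.5249,  -3.7175, 146.3064]), array([ 0.0149,  0.0559, -0.0905]))
```

Request:
apply_moves(
  deltas=[
    {"fingers":50,"delta_pos":[10,-3.7,50],"angular":[0,0,0]},
    {"fingers":50,"delta_pos":[20,-3.7,95],"angular":[0,0,0]},
    {"fingers":50,"delta_pos":[26,-3.7,125],"angular":[0,0,0]},
    {"fingers":50,"delta_pos":[29.5,-3.7,146.3],"angular":[0,0,0]},
    {"fingers":50,"delta_pos":[29.5,-3.7,146.3],"angular":[0,0,0]},
    {"fingers":15,"delta_pos":[29.5,-3.7,146.3],"angular":[0,0,0]},
    {"fingers":15,"delta_pos":[29.5,-3.7,146.3],"angular":[0,0,0]},
    {"fingers":15,"delta_pos":[29.5,-3.7,146.3],"angular":[0,0,0]},
    {"fingers":15,"delta_pos":[29.5,-3.7,146.3],"angular":[0,0,0]},
    {"fingers":15,"delta_pos":[29.5,-3.7,146.3],"angular":[0,0,0]},
  ],
)

```text
clock: 4.65
tool_pos: [0.4407, -0.2093, 0.0175]
orientation: [179.9, 12.1, 175.6]
force: [-2.9, 3.7, 10.6]
opening: 0.0211
gripper_force: 30.0
```

Request:
apply_moves(
  deltas=[
    {"fingers":15,"delta_pos":[0,0,-20],"angular":[0,0,0]},
    {"fingers":15,"delta_pos":[0,0,-60],"angular":[0,0,0]},
    {"fingers":15,"delta_pos":[0,0,-110],"angular":[0,0,0]},
    {"fingers":15,"delta_pos":[0,0,-130],"angular":[0,0,0]},
    {"fingers":15,"delta_pos":[0,0,-130],"angular":[0,0,0]},
  ],
)

```text
clock: 5.15
tool_pos: [0.4145, -0.2076, 0.1475]
orientation: [179.9, 12.4, 175.6]
force: [0.0, -0.6, -1.1]
opening: 0.0213
gripper_force: 30.0
```

```bash
python3 - <<'E'
from h import *
print(pose());o=ctrl.get_obs();print(o['force'],o['opening'],o['gripper_force'])
ct,im=snap('wrist','w3');cv2.imwrite('pics/w3b.png',cv2.resize(im,(780,585),interpolation=cv2.INTER_CUBIC))
print(seals(im,ct))
E
```

```text
[[-0.9737  0.0759  0.2148  0.4145]
 [ 0.0743  0.9971 -0.0155 -0.2076]
 [-0.2153  0.0009 -0.9765  0.1475]
 [ 0.      0.      0.      1.    ]]
[ 0.0285 -0.572  -1.0904] 0.02131434278059753 29.999924898147583
[[ 0.4994 -0.0242  0.006   0.0357]
 [ 0.4598 -0.3404  0.006   0.0311]]
```

View pics/w3b.png

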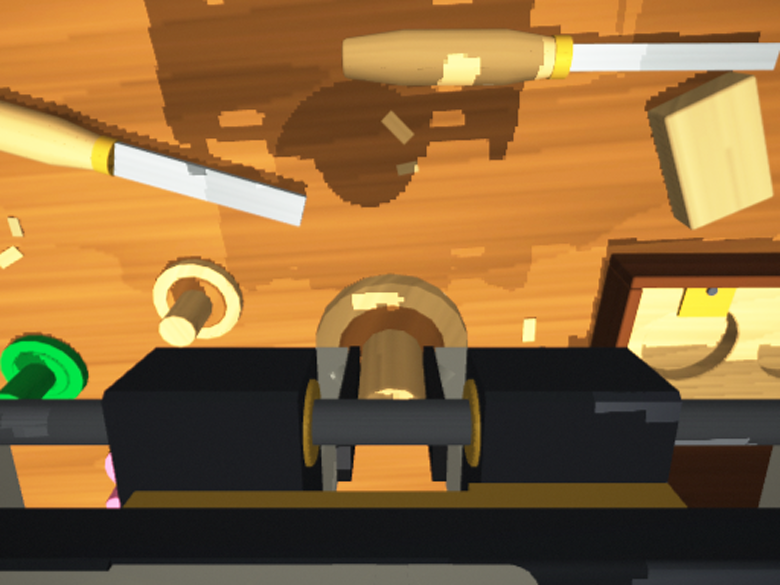

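```bash
cat >> h.py <<'E'
def ins(i,xn,zn,tau,dy=0,a=2.3,h=17.5,lean=12):
    "TCP target so that the seal's near bottom edge is at xn,zn (mm, seat frame) with tilt tau"
    t=np.radians(tau);u=EX*np.cos(t)+np.array([0,0,np.sin(t)]);n=-EX*np.sin(t)+np.array([0,0,np.cos(t)])
    p=SEAT[i-1]+(EX*xn+EY*dy+np.array([0,0,zn]))/1e3+(28+a)/1e3*u+h/1e3*n
    return p,Rt(lean+tau)
def seq(rows,T=None):
    T=pose() if T is None else T
    for r in rows: print(r,*[np.round(v,1) for v in move(*ins(*r[:5]),T)] if len(r)>4 else [np.round(v,1) for v in move(*ins(*r),T)])
    p,Rm=ins(*rows[-1]);T=np.eye(4);T[:3,:3]=Rm;T[:3,3]=p;return T
E
python3 - <<'E'
from h import *
seq([(4,-16,60,17),(4,-16,20,17)])
print(SEAT)
E
```

```text
(4, -16, 60, 17) [-70.9 193.6  68.7] [  0.  -16.7  -0.2]
(4, -16, 20, 17) [-62.4 193.6 107.8] [  0.  -16.7  -0.2]
[[ 0.5209  0.2073  0.008 ]
 [ 0.5153  0.1315  0.008 ]
 [ 0.5098  0.0557  0.008 ]
 [ 0.5042 -0.0201  0.008 ]]
```

Request:
apply_moves(
  deltas=[
    {"fingers":15,"delta_pos":[-71,194,69],"angular":[0,-16.7,0]},
    {"fingers":15,"delta_pos":[-71,194,69],"angular":[0,-16.7,0]},
    {"fingers":15,"delta_pos":[-71,194,69],"angular":[0,-16.7,0]},
    {"fingers":15,"delta_pos":[-71,194,69],"angular":[0,-16.7,0]},
    {"fingers":15,"delta_pos":[-71,194,69],"angular":[0,-16.7,0]},
    {"fingers":15,"delta_pos":[-71,194,69],"angular":[0,-16.7,0]},
    {"fingers":15,"delta_pos":[-71,194,69],"angular":[0,-16.7,0]},
  ],
)

```text
clock: 5.9
tool_pos: [0.5317, -0.03, 0.1317]
orientation: [178.4, 24.5, 175.8]
force: [0.4, 0.1, -0.9]
opening: 0.0211
gripper_force: 30.0
```

```bash
python3 - <<'E'
from h import *
o=ctrl.get_obs();print(pose(o),o['force'])
ct,im=snap('wrist','w4');cv2.imwrite('pics/w4b.png',cv2.resize(im,(780,585),interpolation=cv2.INTER_CUBIC))
P=case(im,ct);print(P)
seq([(4,-16,60,17),(4,-16,20,17),(4,-16,1,17),(4,-27,1,17)])
E
```

```text
[[-0.9078  0.061   0.415   0.5317]
 [ 0.0663  0.9978 -0.0016 -0.03  ]
 [-0.4141  0.026  -0.9098  0.1317]
 [ 0.      0.      0.      1.    ]] [ 0.3505  0.0848 -0.9103]
[[0.4776 0.0596 0.023 ]]
(4, -16, 60, 17) [33.4  7.6 26.2] [ 1.6 -4.6 -0.1]
(4, -16, 20, 17) [50.   6.6 62.6] [ 1.6 -4.6 -0.1]
(4, -16, 1, 17) [57.8  6.1 79.9] [ 1.6 -4.6 -0.1]
(4, -27, 1, 17) [67.8  6.2 75.3] [ 1.6 -4.6 -0.1]
```

View pics/w4b.png

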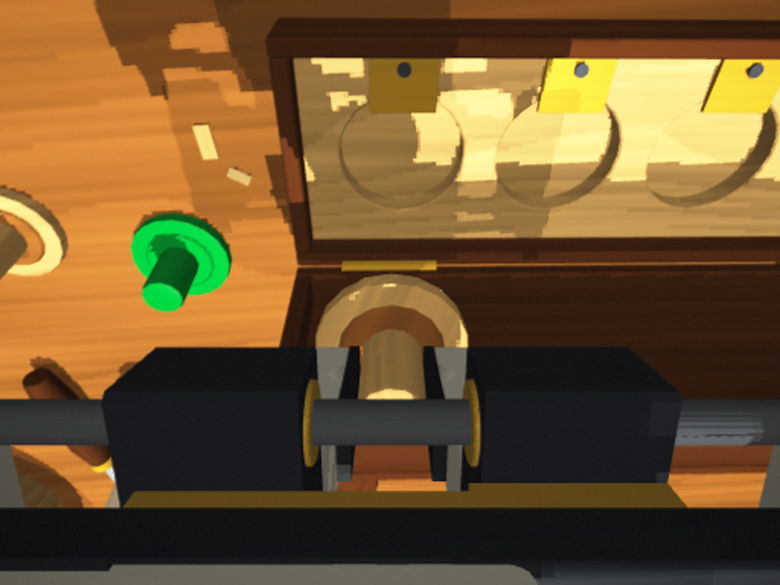

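Request:
apply_moves(
  deltas=[
    {"fingers":15,"delta_pos":[33,7.6,26],"angular":[1.6,-4.6,0]},
    {"fingers":15,"delta_pos":[33,7.6,26],"angular":[1.6,-4.6,0]},
    {"fingers":15,"delta_pos":[33,7.6,26],"angular":[1.6,-4.6,0]},
    {"fingers":15,"delta_pos":[33,7.6,26],"angular":[1.6,-4.6,0]},
    {"fingers":15,"delta_pos":[33,7.6,26],"angular":[1.6,-4.6,0]},
  ],
)

```text
clock: 6.45
tool_pos: [0.5324, -0.0329, 0.1369]
orientation: [178.2, 25.0, 175.6]
force: [-0.1, 0.5, -0.7]
opening: 0.0212
gripper_force: 30.0
```

```bash
python3 - <<'E'
from h import *
o=ctrl.get_obs();print(pose(o),o['force'],o['joint_pos'])
ct,im=snap('wrist','w5');cv2.imwrite('pics/w5b.png',cv2.resize(im,(780,585),interpolation=cv2.INTER_CUBIC))
seq([(4,-16,60,17),(4,-16,20,17),(4,-16,1,17),(4,-27,1,17)])
for s in SEAT: print(proj(ct,s-.022*EX+[0,0,.015]+.015*EY),proj(ct,s-.022*EX+[0,0,.015]-.015*EY))
E
```

```text
[[-0.9034  0.0627  0.4242  0.5324]
 [ 0.0689  0.9976 -0.0007 -0.0329]
 [-0.4233  0.0286 -0.9056  0.1369]
 [ 0.      0.      0.      1.    ]] [-0.1003  0.4643 -0.7072] [  18.0272   -1.2445  -58.2262   40.3431  -11.7635 -150.118 ]
(4, -16, 60, 17) [37.6  9.6 30.5] [ 1.7 -4.  -0.2]
(4, -16, 20, 17) [54.5  8.5 66.7] [ 1.7 -4.  -0.2]
(4, -16, 1, 17) [62.6  7.9 83.9] [ 1.7 -4.  -0.2]
(4, -27, 1, 17) [72.5  8.  79.2] [ 1.7 -4.  -0.2]
[608.8637  67.8053] [567.9376  67.8396]
[504.602   67.8452] [462.8877  67.88  ]
[398.2841  68.0286] [355.7707  68.0644]
[289.9455  68.0714] [246.5974  68.1077]
```

View pics/w5b.png

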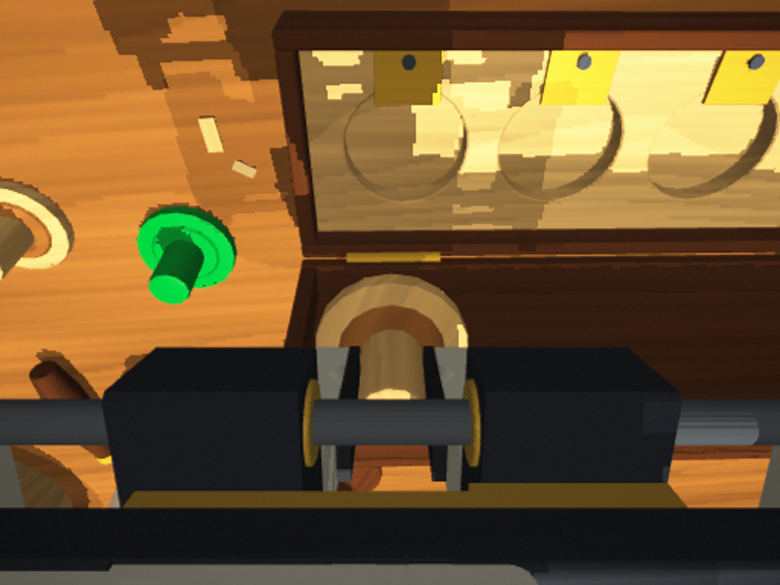

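```bash
python3 - <<'E'
from h import *
A=([.50,.08,.17],Rt(19))
print(move(*A));T=np.eye(4);T[:3,3]=A[0];T[:3,:3]=A[1]
print(move(*ins(1,-16,60,17),T), ins(1,-16,60,17)[0])
E
```

```text
(array([ 23.0506, 111.476 , -43.9055]), array([ 1.746 ,  6.0385, -0.0454]))
(array([  6.551 , 128.4888,  78.5527]), array([ -0., -10.,   0.])) [0.5287 0.2067 0.0936]
```

Request:
apply_moves(
  deltas=[
    {"fingers":15,"delta_pos":[23,0,-44],"angular":[1.7,6,0]},
    {"fingers":15,"delta_pos":[23,30,-44],"angular":[1.7,6,0]},
    {"fingers":15,"delta_pos":[23,70,-44],"angular":[1.7,6,0]},
    {"fingers":15,"delta_pos":[23,111,-44],"angular":[1.7,6,0]},
    {"fingers":15,"delta_pos":[23,111,-44],"angular":[1.7,6,0]},
    {"fingers":15,"delta_pos":[23,111,-44],"angular":[1.7,6,0]},
    {"fingers":15,"delta_pos":[23,111,-44],"angular":[1.7,6,0]},
    {"fingers":15,"delta_pos":[23,111,-44],"angular":[1.7,6,0]},
  ],
)

```text
clock: 7.3
tool_pos: [0.4997, 0.0787, 0.1697]
orientation: [180.0, 19.0, 175.7]
force: [-0.4, 0.4, -1.2]
opening: 0.0213
gripper_force: 30.0
```

```bash
python3 - <<'E'
from h import *
o=ctrl.get_obs();print(pose(o),o['force'],o['joint_pos'])
seq([(1,-16,60,17),(1,-16,20,17)])
E
```

```text
[[-0.9429  0.0746  0.3246  0.4997]
 [ 0.0708  0.9972 -0.0236  0.0787]
 [-0.3255  0.0007 -0.9456  0.1697]
 [ 0.      0.      0.      1.    ]] [-0.423   0.4276 -1.1564] [  39.9574   -3.645   -48.6246   24.2207  -33.5257 -153.1999]
(1, -16, 60, 17) [  6.5 129.7  78.3] [  0.  -10.   -0.1]
(1, -16, 20, 17) [ 19.5 129.7 116.2] [  0.  -10.   -0.1]
```

```bash
cat >> h.py <<'E'
def Rt(lean): return R.from_euler('yz',[-lean,YAW],degrees=True).as_matrix()@np.diag([1.,-1,-1])   # camera on the far side
E
python3 - <<'E'
from h import *
Ra=R.from_euler('yz',[-12,YAW],degrees=True).as_matrix()@np.diag([-1.,1,-1])
p=np.array([.4407,-.2093,.10]);print(move(p,Ra))
T=np.eye(4);T[:3,:3]=Ra;T[:3,3]=p
print(move(p-[0,0,.0825],Ra,T))
T[2,3]=.0175
q=np.array([.4384,-.209,.0175])+.0008*EX+[0,0,.15]
print(move(q,Rt(4),T))
E
```

```text
(array([  57.9526, -291.7002,   53.5372]), array([ 0.017 ,  6.994 , -0.0877]))
(array([17.1527, -0.    , 80.6972]), array([0., 0., 0.]))
(array([ -29.7041,    0.1307, -147.0373]), array([ 12.5562,   0.    , 179.5615]))
```

Request:
apply_moves(
  deltas=[
    {"fingers":15,"delta_pos":[58,-292,53],"angular":[0,7,0]},
    {"fingers":15,"delta_pos":[58,-292,53],"angular":[0,7,0]},
    {"fingers":15,"delta_pos":[58,-292,53],"angular":[0,7,0]},
    {"fingers":15,"delta_pos":[58,-292,53],"angular":[0,7,0]},
    {"fingers":15,"delta_pos":[58,-292,53],"angular":[0,7,0]},
    {"fingers":15,"delta_pos":[58,-292,53],"angular":[0,7,0]},
    {"fingers":15,"delta_pos":[58,-292,53],"angular":[0,7,0]},
    {"fingers":15,"delta_pos":[58,-292,53],"angular":[0,7,0]},
    {"fingers":15,"delta_pos":[58,-292,53],"angular":[0,7,0]},
    {"fingers":15,"delta_pos":[58,-292,53],"angular":[0,7,0]},
  ],
)

```text
clock: 8.3
tool_pos: [0.4412, -0.2085, 0.1009]
orientation: [180.0, 12.0, 175.8]
force: [0.1, 0.2, -0.2]
opening: 0.0213
gripper_force: 30.0
```

Request:
apply_moves(
  deltas=[
    {"fingers":15,"delta_pos":[8,0,38],"angular":[0,0,0]},
    {"fingers":15,"delta_pos":[14,0,66],"angular":[0,0,0]},
    {"fingers":15,"delta_pos":[17,0,80],"angular":[0,0,0]},
    {"fingers":15,"delta_pos":[17,0,80],"angular":[0,0,0]},
    {"fingers":15,"delta_pos":[17,0,80],"angular":[0,0,0]},
    {"fingers":50,"delta_pos":[17,0,80],"angular":[0,0,0]},
    {"fingers":50,"delta_pos":[17,0,80],"angular":[0,0,0]},
    {"fingers":50,"delta_pos":[17,0,80],"angular":[0,0,0]},
  ],
)

```text
clock: 9.1
tool_pos: [0.4417, -0.2084, 0.0194]
orientation: [179.9, 12.1, 175.8]
force: [0.2, 0.6, 1.0]
opening: 0.0401
gripper_force: 0.0
```

```bash
python3 - <<'E'
from h import *
o=ctrl.get_obs();T=pose(o);print(T,o['force'],o['joint_pos'],o['opening'])
E
```

```text
[[-0.9752  0.0728  0.2089  0.4417]
 [ 0.0714  0.9973 -0.0144 -0.2084]
 [-0.2094  0.0009 -0.9778  0.0194]
 [ 0.      0.      0.      1.    ]] [0.1773 0.5913 0.9863] [ -1.7557  12.4433 -47.1064   1.4486 -18.3762 -93.7516] 0.04013701707571737
```

Request:
apply_moves(
  deltas=[
    {"fingers":50,"delta_pos":[0,0,0],"angular":[0,0,0]},
    {"fingers":50,"delta_pos":[-9,0,-45],"angular":[0,0,0]},
    {"fingers":50,"delta_pos":[-18,0,-90],"angular":[0,0,0]},
    {"fingers":50,"delta_pos":[-30,0,-147],"angular":[0,10,0]},
    {"fingers":50,"delta_pos":[-30,0,-147],"angular":[0,10,0]},
  ],
)

```text
clock: 9.6
tool_pos: [0.4408, -0.2089, 0.1728]
orientation: [180.0, 2.1, 175.8]
force: [1.2, 0.2, -0.3]
opening: 0.0499
gripper_force: 0.0
```

Request:
apply_moves(
  deltas=[
    {"fingers":50,"delta_pos":[0,0,0],"angular":[0,0,90]},
    {"fingers":50,"delta_pos":[0,0,0],"angular":[0,0,90]},
    {"fingers":50,"delta_pos":[0,0,0],"angular":[0,0,90]},
    {"fingers":50,"delta_pos":[0,0,0],"angular":[0,0,90]},
    {"fingers":50,"delta_pos":[0,0,0],"angular":[0,0,90]},
    {"fingers":50,"delta_pos":[0,0,0],"angular":[0,0,90]},
    {"fingers":50,"delta_pos":[0,0,0],"angular":[0,0,90]},
    {"fingers":50,"delta_pos":[0,0,0],"angular":[0,0,90]},
    {"fingers":50,"delta_pos":[0,0,0],"angular":[0,0,90]},
    {"fingers":50,"delta_pos":[0,0,0],"angular":[0,0,90]},
  ],
)

```text
clock: 10.6
tool_pos: [0.4387, -0.2196, 0.1686]
orientation: [177.8, -1.2, 90.7]
force: [1.4, 1.3, -0.3]
opening: 0.0497
gripper_force: 0.0
```

Request:
apply_moves(
  deltas=[
    {"fingers":50,"delta_pos":[0,0,0],"angular":[0,0,92]},
    {"fingers":50,"delta_pos":[0,0,0],"angular":[0,0,92]},
    {"fingers":50,"delta_pos":[0,0,0],"angular":[0,0,92]},
    {"fingers":50,"delta_pos":[0,0,0],"angular":[0,0,92]},
    {"fingers":50,"delta_pos":[0,0,0],"angular":[0,0,92]},
    {"fingers":50,"delta_pos":[0,0,0],"angular":[0,0,92]},
    {"fingers":50,"delta_pos":[0,0,0],"angular":[0,0,92]},
    {"fingers":50,"delta_pos":[0,0,0],"angular":[0,0,92]},
    {"fingers":50,"delta_pos":[0,0,0],"angular":[0,0,92]},
    {"fingers":50,"delta_pos":[0,0,0],"angular":[0,0,92]},
  ],
)

```text
clock: 11.6
tool_pos: [0.4025, -0.2588, 0.1172]
orientation: [178.2, -30.0, 39.5]
force: [-0.1, -0.5, -1.0]
opening: 0.05
gripper_force: 0.0
```

```bash
python3 - <<'E'
from h import *
o=ctrl.get_obs();T=pose(o);print(o['orientation'],o['tool_pos'],o['joint_pos'])
q=np.array([.4394,-.2082,.0175])+.0008*EX
print(move(q+[0,0,.06],Rt(4)),move(q,Rt(4)))
ct,im=snap('wrist','w6');cv2.imwrite('pics/w6b.png',cv2.resize(im,(780,585)));print(seals(im,ct))
E
```

```text
[178.2412 -30.0021  39.4721] [ 0.4025 -0.2588  0.1172] [ -35.8419    8.8598  -24.2069  -36.619   -52.8898 -173.6044]
(array([ 33.1836, -17.0875,  64.4692]), array([-11.2242, -25.352 ,  41.7027])) (array([  3.1817, -18.6822, 116.4051]), array([-11.2242, -25.352 ,  41.7027]))
[[ 0.4368 -0.2075  0.006   0.0276]
 [ 0.5531 -0.327   0.006   0.032 ]
 [ 0.545  -0.2445  0.006   0.0292]
 [ 0.4887  0.0384  0.006   0.0337]]
```

View pics/w6b.png

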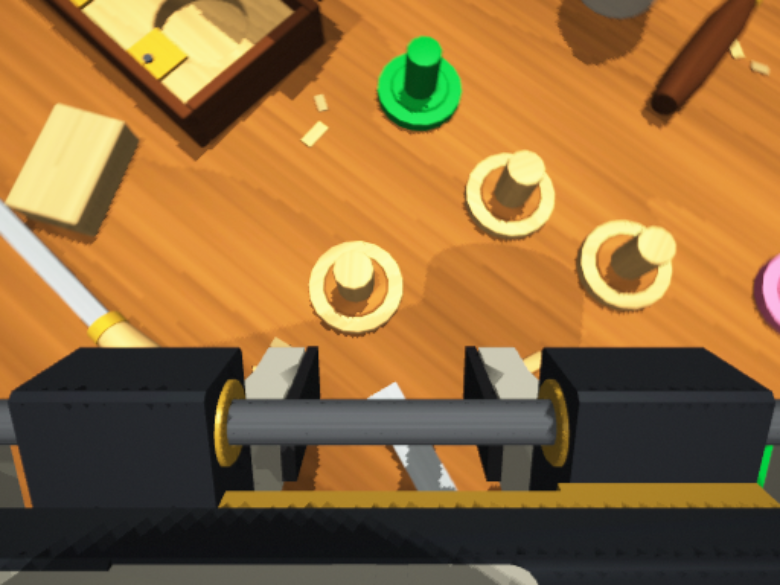

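```bash
python3 - <<'E'
from h import *
print(move([.44,-.21,.17],[180,0,90]))
E
```

```text
(array([ 79.7362, -11.8547, -17.1893]), array([ 14.746 , -27.3894, -50.0938]))
```

Request:
apply_moves(
  deltas=[
    {"fingers":50,"delta_pos":[80,-12,-17],"angular":[14.7,-27.4,-50]},
    {"fingers":50,"delta_pos":[80,-12,-17],"angular":[14.7,-27.4,-50]},
    {"fingers":50,"delta_pos":[80,-12,-17],"angular":[14.7,-27.4,-50]},
    {"fingers":50,"delta_pos":[80,-12,-17],"angular":[14.7,-27.4,-50]},
    {"fingers":50,"delta_pos":[80,-12,-17],"angular":[14.7,-27.4,-50]},
    {"fingers":50,"delta_pos":[80,-12,-17],"angular":[14.7,-27.4,-50]},
    {"fingers":50,"delta_pos":[80,-12,-17],"angular":[14.7,-27.4,-50]},
    {"fingers":50,"delta_pos":[80,-12,-17],"angular":[14.7,-27.4,-50]},
    {"fingers":50,"delta_pos":[80,-12,-17],"angular":[14.7,-27.4,-50]},
    {"fingers":50,"delta_pos":[80,-12,-17],"angular":[14.7,-27.4,-50]},
  ],
)

```text
clock: 12.65
tool_pos: [0.4406, -0.2212, 0.1713]
orientation: [179.8, -1.0, 91.1]
force: [-1.1, -0.3, -0.3]
opening: 0.0498
gripper_force: 0.0
```

Request:
apply_moves(
  deltas=[
    {"fingers":50,"delta_pos":[0,0,0],"angular":[0,0,-85]},
    {"fingers":50,"delta_pos":[0,0,0],"angular":[0,0,-85]},
    {"fingers":50,"delta_pos":[0,0,0],"angular":[0,0,-85]},
    {"fingers":50,"delta_pos":[0,0,0],"angular":[0,0,-85]},
    {"fingers":50,"delta_pos":[0,0,0],"angular":[0,0,-85]},
    {"fingers":50,"delta_pos":[0,0,0],"angular":[0,0,-85]},
    {"fingers":50,"delta_pos":[0,0,0],"angular":[0,0,-85]},
    {"fingers":50,"delta_pos":[0,0,0],"angular":[0,0,-85]},
    {"fingers":50,"delta_pos":[0,0,0],"angular":[0,0,-85]},
    {"fingers":50,"delta_pos":[0,0,0],"angular":[0,0,-85]},
  ],
)

```text
clock: 13.65
tool_pos: [0.4405, -0.2218, 0.1714]
orientation: [179.0, 0.1, 176.4]
force: [-0.3, -0.2, -0.2]
opening: 0.0502
gripper_force: 0.0
```

Request:
apply_moves(
  deltas=[
    {"fingers":50,"delta_pos":[0,0,0],"angular":[0,0,-85]},
    {"fingers":50,"delta_pos":[0,0,0],"angular":[0,0,-85]},
    {"fingers":50,"delta_pos":[0,0,0],"angular":[0,0,-85]},
    {"fingers":50,"delta_pos":[0,0,0],"angular":[0,0,-85]},
    {"fingers":50,"delta_pos":[0,0,0],"angular":[0,0,-85]},
    {"fingers":50,"delta_pos":[0,0,0],"angular":[0,0,-85]},
    {"fingers":50,"delta_pos":[0,0,0],"angular":[0,0,-85]},
    {"fingers":50,"delta_pos":[0,0,0],"angular":[0,0,-85]},
    {"fingers":50,"delta_pos":[0,0,0],"angular":[0,0,-85]},
    {"fingers":50,"delta_pos":[0,0,0],"angular":[0,0,-85]},
  ],
)

```text
clock: 14.65
tool_pos: [0.4404, -0.2218, 0.1714]
orientation: [-180.0, 1.0, -98.6]
force: [-0.4, -0.8, 0.6]
opening: 0.0501
gripper_force: 0.0
```

Request:
apply_moves(
  deltas=[
    {"fingers":50,"delta_pos":[0,0,0],"angular":[0,0,-85]},
    {"fingers":50,"delta_pos":[0,0,0],"angular":[0,0,-85]},
    {"fingers":50,"delta_pos":[0,0,0],"angular":[0,0,-85]},
    {"fingers":50,"delta_pos":[0,0,0],"angular":[0,0,-85]},
    {"fingers":50,"delta_pos":[0,0,0],"angular":[0,0,-85]},
    {"fingers":50,"delta_pos":[0,0,0],"angular":[0,0,-85]},
    {"fingers":50,"delta_pos":[0,0,0],"angular":[0,0,-85]},
    {"fingers":50,"delta_pos":[0,0,0],"angular":[0,0,-85]},
    {"fingers":50,"delta_pos":[0,0,0],"angular":[0,0,-85]},
    {"fingers":50,"delta_pos":[0,0,0],"angular":[0,0,-85]},
  ],
)

```text
clock: 15.65
tool_pos: [0.4405, -0.2218, 0.1714]
orientation: [-179.0, 0.0, -13.6]
force: [-1.1, -0.7, 0.3]
opening: 0.0498
gripper_force: 0.0
```

```bash
python3 - <<'E'
from h import *
o=ctrl.get_obs();T=pose(o);print(o['orientation'],o['tool_pos'],o['joint_pos'])
ct,im=snap('wrist','w7');S=seals(im,ct);print(S)
q=np.array([.4388,-.2080,.0175])+.0008*EX
print(move(q+[0,0,.06],Rt(4)),move(q,Rt(4)))
E
```

```text
[-178.9573    0.0451  -13.6049] [ 0.4405 -0.2218  0.1714] [ -4.7089   6.1469 -25.618   -1.2213 -58.1242  81.7476]
[[ 0.4372 -0.2073  0.006   0.0276]
 [ 0.4588 -0.3375  0.006   0.031 ]
 [ 0.5446 -0.2431  0.006   0.0316]
 [ 0.5331 -0.3374  0.006   0.034 ]]
(array([ -3.8968, -11.4938,  94.13  ]), array([-0.7266,  3.9529, -9.0009])) (array([ -3.8522, -10.4059, 154.1201]), array([-0.7266,  3.9529, -9.0009]))
```

Request:
apply_moves(
  deltas=[
    {"fingers":50,"delta_pos":[-4,-11.5,40],"angular":[-0.7,4,-9]},
    {"fingers":50,"delta_pos":[-4,-11.5,80],"angular":[-0.7,4,-9]},
    {"fingers":50,"delta_pos":[-4,-11,115],"angular":[-0.7,4,-9]},
    {"fingers":50,"delta_pos":[-4,-10.5,140],"angular":[-0.7,4,-9]},
    {"fingers":50,"delta_pos":[-4,-10.5,154],"angular":[-0.7,4,-9]},
    {"fingers":50,"delta_pos":[-4,-10.5,154],"angular":[-0.7,4,-9]},
    {"fingers":15,"delta_pos":[-4,-10.5,154],"angular":[-0.7,4,-9]},
    {"fingers":15,"delta_pos":[-4,-10.5,154],"angular":[-0.7,4,-9]},
    {"fingers":15,"delta_pos":[-4,-10.5,154],"angular":[-0.7,4,-9]},
    {"fingers":15,"delta_pos":[-4,-10.5,154],"angular":[-0.7,4,-9]},
  ],
)

```text
clock: 16.7
tool_pos: [0.4403, -0.2075, 0.0183]
orientation: [180.0, -4.1, -4.8]
force: [0.1, -0.1, 0.5]
opening: 0.0232
gripper_force: 0.0
```

```bash
python3 - <<'E'
from h import *
o=ctrl.get_obs();T=pose(o);print(o['orientation'],o['tool_pos'],o['joint_pos'],o['force'])
T2=T.copy();T2[2,3]+=.11
k=dict(a=.8,h=T[2,3]*1000,lean=4)
print(move(T2[:3,3],T2[:3,:3],T))
for xn,zn,t in((-16,70,17),(-16,25,17),(-16,1,17),(-27,1,17)):
    p,r=ins(4,xn,zn,t,**k);print(p,[np.round(v,1) for v in move(p,r,T2)])
E
```

```text
[179.9674  -4.0899  -4.8254] [ 0.4403 -0.2075  0.0183] [ -1.8169  15.359  -40.6711   0.4958 -29.8882  86.5692] [ 0.0843 -0.0991  0.4721]
(array([   7.8454,    0.0625, -109.7199]), array([0., 0., 0.]))
[ 0.5104 -0.0206  0.1039] [array([  52.2, -192.2,   28.1]), array([ 0.2, 16.9, -0.6])]
[ 0.5104 -0.0206  0.0589] [array([  49. , -192.2,   73. ]), array([ 0.2, 16.9, -0.6])]
[ 0.5104 -0.0206  0.0349] [array([  47.3, -192.2,   96.9]), array([ 0.2, 16.9, -0.6])]
[ 0.4994 -0.0197  0.0349] [array([  36.3, -192.1,   96.1]), array([ 0.2, 16.9, -0.6])]
```

Request:
apply_moves(
  deltas=[
    {"fingers":15,"delta_pos":[0,0,0],"angular":[0,0,0]},
    {"fingers":15,"delta_pos":[0,0,0],"angular":[0,0,0]},
    {"fingers":15,"delta_pos":[2,0,-25],"angular":[0,0,0]},
    {"fingers":15,"delta_pos":[5,0,-70],"angular":[0,0,0]},
    {"fingers":15,"delta_pos":[7.8,0,-110],"angular":[0,0,0]},
    {"fingers":15,"delta_pos":[7.8,0,-110],"angular":[0,0,0]},
  ],
)

```text
clock: 17.3
tool_pos: [0.4434, -0.2078, 0.1334]
orientation: [179.9, -4.5, -4.7]
force: [0.4, -0.5, -1.6]
opening: 0.0215
gripper_force: 30.0
```

Request:
apply_moves(
  deltas=[
    {"fingers":15,"delta_pos":[0,-60,0],"angular":[0,0,0]},
    {"fingers":15,"delta_pos":[10,-120,0],"angular":[0,5,-0.3]},
    {"fingers":15,"delta_pos":[52,-192,28],"angular":[0.2,16.9,-0.6]},
    {"fingers":15,"delta_pos":[52,-192,28],"angular":[0.2,16.9,-0.6]},
    {"fingers":15,"delta_pos":[52,-192,28],"angular":[0.2,16.9,-0.6]},
    {"fingers":15,"delta_pos":[52,-192,28],"angular":[0.2,16.9,-0.6]},
    {"fingers":15,"delta_pos":[52,-192,28],"angular":[0.2,16.9,-0.6]},
    {"fingers":15,"delta_pos":[52,-192,28],"angular":[0.2,16.9,-0.6]},
    {"fingers":15,"delta_pos":[52,-192,28],"angular":[0.2,16.9,-0.6]},
  ],
)

```text
clock: 18.2
tool_pos: [0.5107, -0.0219, 0.106]
orientation: [-179.9, -20.5, -4.2]
force: [-0.1, -0.0, -0.4]
opening: 0.0214
gripper_force: 30.0
```

```bash
python3 - <<'E'
from h import *
o=ctrl.get_obs();T=pose(o);print(o['orientation'],o['tool_pos'],o['joint_pos'],o['force'],o['opening'])
k=dict(a=.8,h=18.3,lean=4)
for xn,zn,t in((-16,70,17),(-16,25,17),(-16,1,17),(-27,1,17)):
    p,r=ins(4,xn,zn,t,**k);print(p,[np.round(v,1) for v in move(p,r,T)])
ct,im=snap('wrist','w8');cv2.imwrite('pics/w8b.png',cv2.resize(im,(780,585)))
E
```

```text
[-179.8768  -20.5274   -4.2323] [ 0.5107 -0.0219  0.106 ] [ 22.0661   1.0442 -58.2479  36.5283 -14.9377  29.5815] [-0.082  -0.0203 -0.4325] 0.021374141093571716
[ 0.5104 -0.0206  0.1039] [array([-1.1, -1.3,  1.8]), array([-0.1,  0.5, -0. ])]
[ 0.5104 -0.0206  0.0589] [array([-16.9,  -1.2,  43.9]), array([-0.1,  0.5, -0. ])]
[ 0.5104 -0.0206  0.0349] [array([-25.3,  -1.2,  66.4]), array([-0.1,  0.5, -0. ])]
[ 0.4994 -0.0197  0.0349] [array([-35.6,  -1.2,  62.5]), array([-0.1,  0.5, -0. ])]
```

View pics/w8b.png

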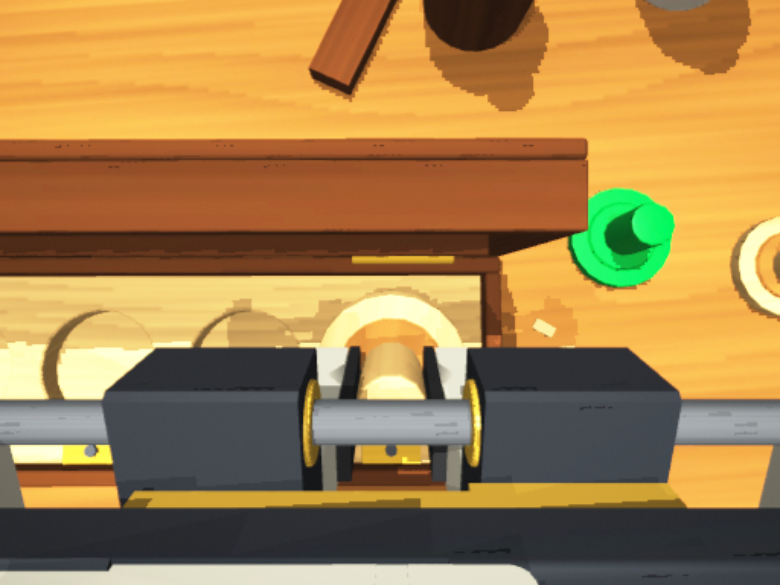

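```bash
cat > kin.py <<'E'
import numpy as np
from scipy.optimize import least_squares
from scipy.spatial.transform import Rotation as R
LO=np.array([-176.03,-82.01,-58.28,-173.87,-174.79,-173.66]);HI=np.array([176.03,121.73,71.71,95.51,-.11,173.66])
D=[([89.4438,20.5908,.6341,-.0222,-70.1355,-16.5065],[.1979,.6448,.2256],[179.9057,-.0062,-17.0702]),
([46.4161,6.7055,-5.9551,-.0068,-77.3222,-58.6098],[.4992,.2464,.3166],[180,0,-102.2]),
([23.8071,-1.1983,-13.9879,-.0055,-77.1979,-117.4045],[.4796,.002,.3196],[180,0,176.4]),
([-1.2879,-1.5018,-36.6692,.8898,-42.845,-93.6359],[.439,-.2057,.1658],[180,12,175.7]),
([18.0272,-1.2445,-58.2262,40.3431,-11.7635,-150.118],[.5324,-.0329,.1369],[178.2,25,175.6]),
([39.9574,-3.645,-48.6246,24.2207,-33.5257,-153.1999],[.4997,.0787,.1697],[180,19,175.7]),
([-1.7557,12.4433,-47.1064,1.4486,-18.3762,-93.7516],[.4417,-.2084,.0194],[179.9,12.1,175.8]),
([-35.8419,8.8598,-24.2069,-36.619,-52.8898,-173.6044],[.4025,-.2588,.1172],[178.2412,-30.0021,39.4721]),
([-4.7089,6.1469,-25.618,-1.2213,-58.1242,81.7476],[.4405,-.2218,.1714],[-178.9573,.0451,-13.6049]),
([-1.8169,15.359,-40.6711,.4958,-29.8882,86.5692],[.4403,-.2075,.0183],[179.9674,-4.0899,-4.8254]),
([22.0661,1.0442,-58.2479,36.5283,-14.9377,29.5815],[.5107,-.0219,.106],[-179.8768,-20.5274,-4.2323])]
def fk(q,p):
    H,l1,l2,e,d,L,c=p[:7];q1,q2,q3,q4,q5,q6=np.radians(q)
    Rr=lambda ax,a:R.from_rotvec(np.array(ax)*a).as_matrix()
    A=Rr([0,0,1],q1);x=A@[c,0,H]
    U=A@Rr([0,1,0],q2);x=x+U@[0,0,l1]
    F=A@Rr([0,1,0],q2-q3);x=x+F@[l2,0,e]
    W=F@Rr([1,0,0],-q4*S4);x=x+W@[0,-d,0]
    T=W@Rr([0,1,0],-q5);x=x+T@[L,0,0]
    Z=T[:,0];E=T@np.array([[0,0,1],[0,1,0],[-1,0,0]]).T  # placeholder
    B=np.column_stack([-T[:,2],T[:,1],T[:,0]]);
    B=B@Rr([0,0,1],S6*q6+p[7]);return x,B
S4=1;S6=1
P=None
def fit():
    global S4,S6,P;best=None
    for S4 in(1,-1):
        for S6 in(1,-1):
            for o in(0,1.57,3.14,-1.57):
                def f(p):
                    r=[]
                    for q,x,a in D:
                        X,B=fk(q,p);r+=list((X-x)*1e3)+list(R.from_matrix(B.T@R.from_euler('xyz',a,degrees=True).as_matrix()).as_rotvec()*100)
                    return r
                s=least_squares(f,[.205,.6,.46,0,.192,.385,0,o])
                if best is None or s.cost<best[0]: best=(s.cost,S4,S6,s.x)
    c,S4,S6,P=best;return best
def ik(x,Rm,q0):
    def f(q):
        X,B=fk(q,P);return list((X-x)*1e3)+list(R.from_matrix(B.T@Rm).as_rotvec()*300)
    s=least_squares(f,np.clip(q0,LO+.1,HI-.1),bounds=(LO,HI));return s.x,s.cost
fit()
E
python3 - <<'E'
import kin,numpy as np
from h import *
print(kin.S4,kin.S6,kin.P)
q0=[22,1,-50,30,-15,30]
for lean in(4,0,-3,-6):
  for i in(4,3,2,1):
    out=[]
    for xn,zn,t in((-16,25,17),(-16,1,17),(-27,1,17),(-27,0,8),(-27,0,0)):
        p,r=ins(i,xn,zn,t,a=0,h=18,lean=lean);q,c=kin.ik(p,r,q0);out.append((round(c,1),*np.round(q[[0,2,3,4,5]],0)))
    print(lean,i,*out)
E
```

```text
1 -1 [ 0.1988  0.6016  0.4636 -0.      0.1918  0.3781  0.     -1.5708]
4 4 (np.float64(193.9), np.float64(20.0), np.float64(-58.0), np.float64(35.0), np.float64(-10.0), np.float64(32.0)) (np.float64(389.8), np.float64(19.0), np.float64(-58.0), np.float64(35.0), np.float64(-8.0), np.float64(34.0)) (np.float64(446.8), np.float64(20.0), np.float64(-58.0), np.float64(31.0), np.float64(-8.0), np.float64(36.0)) (np.float64(0.0), np.float64(23.0), np.float64(-52.0), np.float64(20.0), np.float64(-16.0), np.float64(44.0)) (np.float64(0.0), np.float64(21.0), np.float64(-39.0), np.float64(3.0), np.float64(-31.0), np.float64(62.0))
4 3 (np.float64(237.4), np.float64(28.0), np.float64(-58.0), np.float64(43.0), np.float64(-13.0), np.float64(16.0)) (np.float64(472.6), np.float64(27.0), np.float64(-58.0), np.float64(44.0), np.float64(-11.0), np.float64(17.0)) (np.float64(548.3), np.float64(29.0), np.float64(-58.0), np.float64(40.0), np.float64(-12.0), np.float64(19.0)) (np.float64(0.0), np.float64(32.0), np.float64(-53.0), np.float64(26.0), np.float64(-16.0), np.float64(30.0)) (np.float64(0.0), np.f
[... 7152 characters left out ...]
np.float64(-36.0), np.float64(47.0)) (np.float64(0.0), np.float64(33.0), np.float64(-24.0), np.float64(-5.0), np.float64(-48.0), np.float64(57.0))
-6 1 (np.float64(0.0), np.float64(46.0), np.float64(-41.0), np.float64(18.0), np.float64(-28.0), np.float64(24.0)) (np.float64(0.0), np.float64(46.0), np.float64(-43.0), np.float64(21.0), np.float64(-24.0), np.float64(21.0)) (np.float64(0.0), np.float64(47.0), np.float64(-44.0), np.float64(22.0), np.float64(-24.0), np.float64(19.0)) (np.float64(0.0), np.float64(43.0), np.float64(-30.0), np.float64(2.0), np.float64(-38.0), np.float64(41.0)) (np.float64(0.0), np.float64(39.0), np.float64(-20.0), np.float64(-5.0), np.float64(-49.0), np.float64(51.0))
```

```bash
python3 - <<'E'
from h import *
T=pose();print(T[:3,3])
q=np.array([.4388,-.2080,.0183])+.0008*EX
def tf(p,r): M=np.eye(4);M[:3,:3]=r;M[:3,3]=p;return M
A=tf(q+[0,0,.1],Rt(4));print(move(A[:3,3],A[:3,:3],T))
B=tf(q,Rt(4));print(move(q,Rt(4),A))
print(move(q-.0012*EX,Rt(-2),B))
E
```

```text
[ 0.5109 -0.0218  0.1061]
(array([-49.386 , 190.9219, -31.9711]), array([ -0.1239, -16.5468,  -0.0211]))
(array([-6.9756,  0.    , 99.7564]), array([0., 0., 0.]))
(array([-1.1971, -0.    , -0.0837]), array([-0., -6.,  0.]))
```

Request:
apply_moves(
  deltas=[
    {"fingers":15,"delta_pos":[-30,0,-32],"angular":[0,-6,0]},
    {"fingers":15,"delta_pos":[-49,50,-32],"angular":[0,-16.5,0]},
    {"fingers":15,"delta_pos":[-49,100,-32],"angular":[0,-16.5,0]},
    {"fingers":15,"delta_pos":[-49,145,-32],"angular":[0,-16.5,0]},
    {"fingers":15,"delta_pos":[-49,191,-32],"angular":[0,-16.5,0]},
    {"fingers":15,"delta_pos":[-49,191,-32],"angular":[0,-16.5,0]},
    {"fingers":15,"delta_pos":[-49,191,-32],"angular":[0,-16.5,0]},
    {"fingers":15,"delta_pos":[-49,191,-32],"angular":[0,-16.5,0]},
  ],
)

```text
clock: 19.05
tool_pos: [0.4399, -0.2082, 0.1183]
orientation: [-179.8, -4.0, -4.3]
force: [0.3, 0.3, -0.6]
opening: 0.0215
gripper_force: 30.0
```

Request:
apply_moves(
  deltas=[
    {"fingers":15,"delta_pos":[-3,0,45],"angular":[0,0,0]},
    {"fingers":15,"delta_pos":[-6,0,85],"angular":[0,0,0]},
    {"fingers":15,"delta_pos":[-7,0,97],"angular":[0,0,0]},
    {"fingers":15,"delta_pos":[-7,0,99.5],"angular":[0,0,0]},
    {"fingers":15,"delta_pos":[-7,0,99.5],"angular":[0,0,0]},
    {"fingers":36,"delta_pos":[-7,0,99.5],"angular":[0,0,0]},
    {"fingers":36,"delta_pos":[-7,0,99.5],"angular":[0,0,0]},
    {"fingers":36,"delta_pos":[-7,0,99.5],"angular":[0,0,0]},
  ],
)

```text
clock: 19.85
tool_pos: [0.4412, -0.207, 0.0192]
orientation: [-179.9, -4.1, -4.1]
force: [-0.3, 0.9, 0.4]
opening: 0.0347
gripper_force: 0.0
```

Request:
apply_moves(
  deltas=[
    {"fingers":36,"delta_pos":[-1.2,0,0],"angular":[0,-6,0]},
    {"fingers":36,"delta_pos":[-1.2,0,0],"angular":[0,-6,0]},
    {"fingers":15,"delta_pos":[-1.2,0,0],"angular":[0,-6,0]},
    {"fingers":15,"delta_pos":[-1.2,0,0],"angular":[0,-6,0]},
    {"fingers":15,"delta_pos":[-1.2,0,0],"angular":[0,-6,0]},
    {"fingers":15,"delta_pos":[-1.2,0,0],"angular":[0,-6,0]},
    {"fingers":15,"delta_pos":[-1.2,0,0],"angular":[0,-6,0]},
  ],
)

```text
clock: 20.55
tool_pos: [0.4393, -0.2072, 0.0188]
orientation: [-179.9, 1.9, -4.1]
force: [0.7, -0.1, -0.5]
opening: 0.0213
gripper_force: 30.0
```

```bash
cat >> h.py <<'E'
def tf(p,r): M=np.eye(4);M[:3,:3]=r;M[:3,3]=p;return M
def plan(i,T,a=-.4,h=18,lean=-2,dy=0,steps=((-16,70,15),(-16,25,15),(-16,2,15),(-25,1.5,15))):
    for s in steps:
        p,r=ins(i,*s,dy=dy,a=a,h=h,lean=lean);print(s,[np.round(v,1) for v in move(p,r,T)])
E
python3 - <<'E'
from h import *
o=ctrl.get_obs();T=pose(o);print(o['orientation'],o['tool_pos'],o['joint_pos'],o['force'],o['opening'])
T2=T.copy();T2[2,3]+=.11
print(move(T2[:3,3],T2[:3,:3],T))
plan(4,T2,h=T[2,3]*1000)
E
```

```text
[-179.8657    1.9129   -4.1337] [ 0.4393 -0.2072  0.0188] [ -2.1598  17.997  -35.719   -0.3237 -38.1916  88.2817] [ 0.7402 -0.0604 -0.5135] 0.02134333266737554
(array([  -3.6718,   -0.2578, -109.9384]), array([0., 0., 0.]))
(-16, 70, 15) [array([  57.9, -191.2,   24. ]), array([-0.1, 14.9,  0. ])]
(-16, 25, 15) [array([  59.4, -191.1,   69. ]), array([-0.1, 14.9,  0. ])]
(-16, 2, 15) [array([  60.2, -191.1,   92. ]), array([-0.1, 14.9,  0. ])]
(-25, 1.5, 15) [array([  51.2, -191.1,   92.8]), array([-0.1, 14.9,  0. ])]
```

Request:
apply_moves(
  deltas=[
    {"fingers":15,"delta_pos":[-1,0,-25],"angular":[0,0,0]},
    {"fingers":15,"delta_pos":[-2,0,-70],"angular":[0,0,0]},
    {"fingers":15,"delta_pos":[-3.7,0,-110],"angular":[0,0,0]},
    {"fingers":15,"delta_pos":[-3.7,0,-110],"angular":[0,0,0]},
    {"fingers":15,"delta_pos":[-3.7,0,-110],"angular":[0,0,0]},
  ],
)

```text
clock: 21.05
tool_pos: [0.4399, -0.2074, 0.1298]
orientation: [-179.8, 1.8, -4.1]
force: [-0.6, 0.3, -1.5]
opening: 0.0213
gripper_force: 30.0
```

Request:
apply_moves(
  deltas=[
    {"fingers":15,"delta_pos":[10,-50,0],"angular":[0,5,0]},
    {"fingers":15,"delta_pos":[30,-100,5],"angular":[0,14.9,0]},
    {"fingers":15,"delta_pos":[50,-150,20],"angular":[0,14.9,0]},
    {"fingers":15,"delta_pos":[58,-191,24],"angular":[0,14.9,0]},
    {"fingers":15,"delta_pos":[58,-191,24],"angular":[0,14.9,0]},
    {"fingers":15,"delta_pos":[59.4,-191,69],"angular":[0,14.9,0]},
    {"fingers":15,"delta_pos":[59.4,-191,69],"angular":[0,14.9,0]},
    {"fingers":15,"delta_pos":[59.4,-191,69],"angular":[0,14.9,0]},
  ],
)

```text
clock: 21.85
tool_pos: [0.5085, -0.022, 0.0569]
orientation: [180.0, -12.7, -4.1]
force: [0.6, 0.2, -0.7]
opening: 0.0214
gripper_force: 30.0
```

```bash
python3 - <<'E'
from h import *
o=ctrl.get_obs();T=pose(o);print(o['orientation'],o['tool_pos'],o['joint_pos'],o['force'],o['opening'])
plan(4,T,h=18.8)
E
```

```text
[179.9766 -12.7143  -4.1361] [ 0.5085 -0.022   0.0569] [ 23.4389   9.1527 -49.4479  16.6507 -20.9057  47.3937] [ 0.5518  0.2426 -0.6507] 0.021391834282396657
(-16, 70, 15) [array([ 11.5,  -1.5, -45. ]), array([0. , 0.3, 0.1])]
(-16, 25, 15) [array([ 1.6, -1.5, -1.1]), array([0. , 0.3, 0.1])]
(-16, 2, 15) [array([-3.4, -1.5, 21.4]), array([0. , 0.3, 0.1])]
(-25, 1.5, 15) [array([-12.3,  -1.5,  19.9]), array([0. , 0.3, 0.1])]
```

Request:
apply_moves(
  deltas=[
    {"fingers":15,"delta_pos":[1.6,-1.5,0],"angular":[0,0.3,0]},
    {"fingers":15,"delta_pos":[-1,-1.5,11],"angular":[0,0.3,0]},
    {"fingers":15,"delta_pos":[-3.4,-1.5,21.4],"angular":[0,0.3,0]},
    {"fingers":15,"delta_pos":[-3.4,-1.5,21.4],"angular":[0,0.3,0]},
  ],
)

```text
clock: 22.25
tool_pos: [0.5125, -0.0198, 0.0375]
orientation: [-179.9, -13.4, -4.2]
force: [-0.5, -0.6, -0.3]
opening: 0.021
gripper_force: 30.0
```

Request:
apply_moves(
  deltas=[
    {"fingers":15,"delta_pos":[-3,0,-0.6],"angular":[0,0,0]},
    {"fingers":15,"delta_pos":[-6,0,-1.2],"angular":[0,0,0]},
    {"fingers":15,"delta_pos":[-9,0,-1.6],"angular":[0,0,0]},
    {"fingers":15,"delta_pos":[-9,0,-1.6],"angular":[0,0,0]},
  ],
)

```text
clock: 22.65
tool_pos: [0.5032, -0.0185, 0.0369]
orientation: [-179.8, -13.4, -4.2]
force: [3.6, -2.9, -4.5]
opening: 0.0212
gripper_force: 30.0
```

```bash
python3 - <<'E'
from h import *
o=ctrl.get_obs();T=pose(o);print(o['orientation'],o['tool_pos'],o['joint_pos'],o['force'],o['moment'],o['opening'])
plan(4,T,h=18.8,steps=((-25,1.5,15),(-27,1,15),(-28,1,15)))
ct,im=snap('wrist','w9');cv2.imwrite('pics/w9b.png',cv2.resize(im[150:330,130:390],(780,540)))
E
```

```text
[-179.8157  -13.3717   -4.1647] [ 0.5032 -0.0185  0.0369] [ 22.9881  10.4042 -54.3896  24.3562 -14.417   39.8154] [ 3.5556 -2.934  -4.5143] [-0.819  -0.6692 -0.1948] 0.02124532131036976
(-25, 1.5, 15) [array([-2.5,  1.5,  1.6]), array([-0.2, -0.4,  0. ])]
(-27, 1, 15) [array([-4.6,  1.5,  1.6]), array([-0.2, -0.4,  0. ])]
(-28, 1, 15) [array([-5.5,  1.5,  1.4]), array([-0.2, -0.4,  0. ])]
```

View pics/w9b.png

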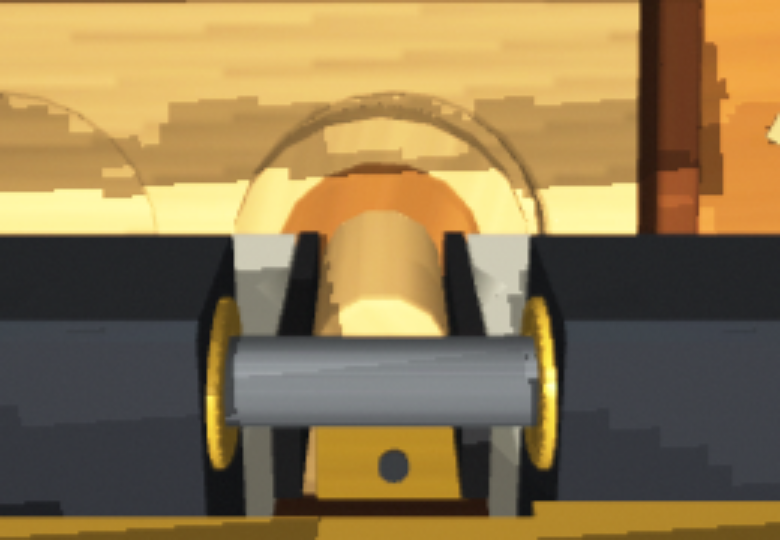

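Request:
apply_moves(
  deltas=[
    {"fingers":15,"delta_pos":[5,1.5,0.5],"angular":[0,0,0]},
    {"fingers":15,"delta_pos":[5,1.5,1.5],"angular":[-0.2,-0.4,0]},
    {"fingers":15,"delta_pos":[5,1.5,1.5],"angular":[-0.2,-0.4,0]},
    {"fingers":15,"delta_pos":[5,1.5,1.5],"angular":[-0.2,-0.4,0]},
    {"fingers":15,"delta_pos":[5,1.5,1.5],"angular":[-0.2,-0.4,0]},
  ],
)

```text
clock: 23.2
tool_pos: [0.5077, -0.0206, 0.0358]
orientation: [179.9, -12.9, -4.2]
force: [-0.3, -0.8, -0.0]
opening: 0.0213
gripper_force: 30.0
```

```bash
python3 - <<'E'
from h import *
o=ctrl.get_obs();T=pose(o);print(o['orientation'],o['tool_pos'],o['force'],o['moment'])
plan(4,T,h=18.8,steps=((-16,2,15),(-18,1,15),(-25,1,15),(-27,1,15),(-28,1,15)))
E
```

```text
[179.9316 -12.8675  -4.1567] [ 0.5077 -0.0206  0.0358] [-0.3189 -0.7871 -0.0247] [-0.0396  0.7646 -0.0179]
(-16, 2, 15) [array([ 2.1, -0.3,  1. ]), array([0.1, 0.1, 0. ])]
(-18, 1, 15) [array([-0.1, -0.3,  1.5]), array([0.1, 0.1, 0. ])]
(-25, 1, 15) [array([-6.9, -0.3, -0. ]), array([0.1, 0.1, 0. ])]
(-27, 1, 15) [array([-8.9, -0.3, -0.5]), array([0.1, 0.1, 0. ])]
(-28, 1, 15) [array([-9.8, -0.3, -0.7]), array([0.1, 0.1, 0. ])]
```

Request:
apply_moves(
  deltas=[
    {"fingers":15,"delta_pos":[0,-0.3,1.5],"angular":[0,0,0]},
    {"fingers":15,"delta_pos":[-2,-0.3,1.2],"angular":[0,0,0]},
    {"fingers":15,"delta_pos":[-5,-0.3,0.5],"angular":[0,0,0]},
    {"fingers":15,"delta_pos":[-7.5,-0.3,0],"angular":[0,0,0]},
    {"fingers":15,"delta_pos":[-7.5,-0.3,0],"angular":[0,0,0]},
    {"fingers":15,"delta_pos":[-7.5,-0.3,0],"angular":[0,0,0]},
  ],
)

```text
clock: 23.8
tool_pos: [0.5007, -0.0197, 0.0343]
orientation: [179.9, -12.9, -4.2]
force: [2.1, -0.8, -1.7]
opening: 0.0215
gripper_force: 30.0
```

Request:
apply_moves(
  deltas=[
    {"fingers":15,"delta_pos":[-1,0,-0.2],"angular":[0,0,0]},
    {"fingers":15,"delta_pos":[-1,0,-0.2],"angular":[0,0,0]},
    {"fingers":15,"delta_pos":[-1,0,-0.2],"angular":[0,0,0]},
  ],
)

```text
clock: 24.1
tool_pos: [0.5003, -0.0195, 0.0345]
orientation: [180.0, -12.9, -4.2]
force: [6.0, -4.1, -3.4]
opening: 0.0211
gripper_force: 30.0
```

Request:
apply_moves(
  deltas=[
    {"fingers":15,"delta_pos":[-1,0,-0.2],"angular":[0,0,0]},
    {"fingers":15,"delta_pos":[-1,0,-0.2],"angular":[0,0,0]},
    {"fingers":15,"delta_pos":[-1,0,-0.2],"angular":[0,0,0]},
  ],
)

```text
clock: 24.4
tool_pos: [0.4998, -0.0194, 0.0347]
orientation: [180.0, -13.0, -4.2]
force: [7.9, -6.2, -2.4]
opening: 0.0212
gripper_force: 30.0
```

```bash
python3 - <<'E'
from h import *
o=ctrl.get_obs();T=pose(o);print(o['orientation'],o['tool_pos'],o['force'],o['moment'])
plan(4,T,h=18.8,steps=((-25,1,15),(-27,1,15),(-28,1,15),(-27,.5,10),(-27,0,5)))
E
```

```text
[179.978  -12.9754  -4.1699] [ 0.4998 -0.0194  0.0347] [ 7.9058 -6.2442 -2.4227] [-2.1795 -2.1828 -0.4153]
(-25, 1, 15) [array([1.1, 0.4, 0.7]), array([0., 0., 0.])]
(-27, 1, 15) [array([-0.8,  0.4,  0.3]), array([0., 0., 0.])]
(-28, 1, 15) [array([-1.8,  0.4,  0. ]), array([0., 0., 0.])]
(-27, 0.5, 10) [array([0.7, 0.4, 3.2]), array([ 0., -5.,  0.])]
(-27, 0, 5) [array([2. , 0.4, 6.2]), array([  0., -10.,   0.])]
```

Request:
apply_moves(
  deltas=[
    {"fingers":15,"delta_pos":[0.8,1,0.3],"angular":[0,0,0]},
    {"fingers":15,"delta_pos":[1.3,1,1.7],"angular":[0,-2.5,0]},
    {"fingers":15,"delta_pos":[1.9,1,3.2],"angular":[0,-5,0]},
    {"fingers":15,"delta_pos":[2.6,1,4.7],"angular":[0,-7.5,0]},
    {"fingers":15,"delta_pos":[3.2,1,6.2],"angular":[0,-10,0]},
    {"fingers":15,"delta_pos":[3.2,1,6.2],"angular":[0,-10,0]},
    {"fingers":15,"delta_pos":[3.2,1,6.2],"angular":[0,-10,0]},
  ],
)

```text
clock: 25.1
tool_pos: [0.5037, -0.0208, 0.0289]
orientation: [180.0, -3.0, -4.2]
force: [2.5, 0.6, 2.9]
opening: 0.0212
gripper_force: 30.0
```

```bash
python3 - <<'E'
from h import *
o=ctrl.get_obs();T=pose(o);print(o['orientation'],o['tool_pos'],o['force'],o['moment'],o['opening'])
plan(4,T,h=18.8,steps=((-26,0,5),(-26,0,2),(-26,0,0)))
E
```

```text
[179.957   -2.9856  -4.1886] [ 0.5037 -0.0208  0.0289] [2.5051 0.5573 2.8954] [ 0.0943 -0.5096 -0.0074] 0.021192181484571776
(-26, 0, 5) [array([ 0.3, -0.8, -0.2]), array([0., 0., 0.])]
(-26, 0, 2) [array([ 1.3, -0.8,  1.2]), array([ 0., -3.,  0.])]
(-26, 0, 0) [array([ 1.9, -0.8,  2.2]), array([ 0., -5.,  0.])]
```

Request:
apply_moves(
  deltas=[
    {"fingers":15,"delta_pos":[0.8,0,0.9],"angular":[0,-2,0]},
    {"fingers":15,"delta_pos":[1.6,0,1.7],"angular":[0,-4,0]},
    {"fingers":15,"delta_pos":[1.6,0,1.7],"angular":[0,-4,0]},
    {"fingers":36,"delta_pos":[1.6,0,1.7],"angular":[0,-4,0]},
    {"fingers":36,"delta_pos":[1.6,0,1.7],"angular":[0,-4,0]},
    {"fingers":36,"delta_pos":[1.6,0,1.7],"angular":[0,-4,0]},
  ],
)

```text
clock: 25.7
tool_pos: [0.5036, -0.0213, 0.0271]
orientation: [179.9, 1.1, -4.2]
force: [-0.6, -0.0, -0.1]
opening: 0.0349
gripper_force: 0.0
```

Request:
apply_moves(
  deltas=[
    {"fingers":36,"delta_pos":[0,0,-20],"angular":[0,0,0]},
    {"fingers":36,"delta_pos":[-5,0,-60],"angular":[0,0,0]},
    {"fingers":50,"delta_pos":[-20,0,-110],"angular":[0,0,0]},
    {"fingers":50,"delta_pos":[-40,0,-150],"angular":[0,0,0]},
    {"fingers":50,"delta_pos":[-40,0,-150],"angular":[0,0,0]},
    {"fingers":50,"delta_pos":[-40,0,-150],"angular":[0,0,0]},
  ],
)

```text
clock: 26.3
tool_pos: [0.4674, -0.0181, 0.1791]
orientation: [-180.0, 0.9, -4.2]
force: [-0.2, -1.4, -0.7]
opening: 0.0498
gripper_force: 0.0
```

```bash
python3 - <<'E'
from h import *
o=ctrl.get_obs();T=pose(o);print(o['orientation'],o['tool_pos'],o['force'],o['joint_pos'])
ct,im=snap('wrist','w10');print(seals(im,ct))
_,t=snap('top','t1');_,s=snap('scene','s1')
cv2.imwrite('pics/c10.png',np.vstack([cv2.resize(im,(512,384))[60:300],cv2.resize(t[170:270,140:396],(512,200)),cv2.resize(s[130:230,140:396],(512,150))]))
ct=cam('top');h=cv2.cvtColor(t,cv2.COLOR_BGR2HSV)
E
```

```text
[-179.9711    0.9489   -4.1646] [ 0.4674 -0.0181  0.1791] [-0.2108 -1.4029 -0.6875] [ 21.6034   3.6309 -27.6344  -0.5085 -59.5778  64.4924]
[]
```

View pics/c10.png

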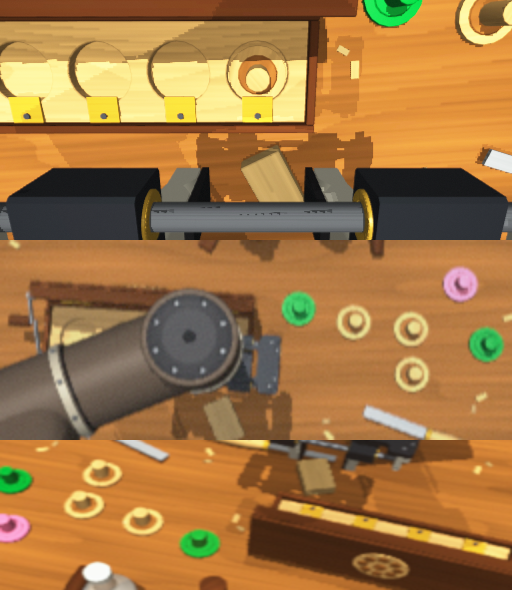

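Request:
apply_moves(
  deltas=[
    {"fingers":50,"delta_pos":[20,50,0],"angular":[0,-1,0]},
    {"fingers":50,"delta_pos":[40,100,0],"angular":[0,-1,0]},
    {"fingers":50,"delta_pos":[60,150,5],"angular":[0,-1,0]},
    {"fingers":50,"delta_pos":[79,212,9],"angular":[0,-1,0]},
    {"fingers":50,"delta_pos":[79,212,9],"angular":[0,-1,0]},
    {"fingers":50,"delta_pos":[79,212,9],"angular":[0,-1,0]},
    {"fingers":50,"delta_pos":[79,212,9],"angular":[0,-1,0]},
    {"fingers":50,"delta_pos":[79,212,9],"angular":[0,-1,0]},
  ],
)

```text
clock: 27.25
tool_pos: [0.5303, -0.235, 0.1665]
orientation: [179.9, 2.2, -4.2]
force: [0.1, 0.2, 0.2]
opening: 0.0497
gripper_force: 0.0
```

```bash
cat >> h.py <<'E'
def grasp(near,lean=-2):
    o=ctrl.get_obs();T=pose(o);ct,im=snap('wrist');S=seals(im,ct);print('tool',o['tool_pos'],o['orientation'],'\n',S)
    s=min(S,key=lambda s:np.hypot(s[0]-near[0],s[1]-near[1]))
    q=np.array([s[0],s[1],.018])+11e-3*np.sin(np.radians(lean))*EX
    print(s,[np.round(v,1) for v in move(q,Rt(lean),T)]);return s
E
python3 - <<'E'
from h import *
grasp((.545,-.2435))
E
```

```text
tool [ 0.5303 -0.235   0.1665] [179.9464   2.2438  -4.1703] 
 [[ 0.5317 -0.338   0.006   0.0298]
 [ 0.5437 -0.2439  0.006   0.0284]]
[ 0.5437 -0.2439  0.006   0.0284] [array([ 19.5,   7.8, 147.9]), array([0.1, 0.2, 0. ])]
```

Request:
apply_moves(
  deltas=[
    {"fingers":50,"delta_pos":[8,8,45],"angular":[0,0,0]},
    {"fingers":50,"delta_pos":[15,8,90],"angular":[0,0,0]},
    {"fingers":50,"delta_pos":[19.5,8,130],"angular":[0,0,0]},
    {"fingers":50,"delta_pos":[19.5,7.8,148],"angular":[0,0,0]},
    {"fingers":50,"delta_pos":[19.5,7.8,148],"angular":[0,0,0]},
    {"fingers":15,"delta_pos":[19.5,7.8,148],"angular":[0,0,0]},
    {"fingers":15,"delta_pos":[19.5,7.8,148],"angular":[0,0,0]},
    {"fingers":15,"delta_pos":[19.5,7.8,148],"angular":[0,0,0]},
    {"fingers":15,"delta_pos":[19.5,7.8,148],"angular":[0,0,0]},
    {"fingers":15,"delta_pos":[19.5,7.8,148],"angular":[0,0,0]},
  ],
)

```text
clock: 28.3
tool_pos: [0.5448, -0.2445, 0.0202]
orientation: [179.9, 2.0, -4.2]
force: [-1.0, 2.3, 7.0]
opening: 0.0209
gripper_force: 30.0
```

Request:
apply_moves(
  deltas=[
    {"fingers":15,"delta_pos":[0,0,0],"angular":[0,0,0]},
    {"fingers":15,"delta_pos":[-1,0,-25],"angular":[0,0,0]},
    {"fingers":15,"delta_pos":[-2,0,-70],"angular":[0,0,0]},
    {"fingers":15,"delta_pos":[-4,0,-110],"angular":[0,0,0]},
    {"fingers":15,"delta_pos":[-4,0,-110],"angular":[0,0,0]},
    {"fingers":15,"delta_pos":[-4,0,-110],"angular":[0,0,0]},
  ],
)

```text
clock: 28.9
tool_pos: [0.5446, -0.2443, 0.1302]
orientation: [180.0, 2.0, -4.2]
force: [-0.4, -0.0, -2.0]
opening: 0.0212
gripper_force: 30.0
```

```bash
python3 - <<'E'
from h import *
o=ctrl.get_obs();T=pose(o);print(o['orientation'],o['tool_pos'],o['opening'])
plan(3,T,dy=-.6)
E
```

```text
[179.9521   1.9765  -4.1972] [ 0.5446 -0.2443  0.1302] 0.021234155130186554
(-16, 70, 15) [array([ -49.7, -296.1,   29.2]), array([ 0., 15.,  0.])]
(-16, 25, 15) [array([ -48.2, -296.1,   74.1]), array([ 0., 15.,  0.])]
(-16, 2, 15) [array([ -47.4, -296.1,   97.1]), array([ 0., 15.,  0.])]
(-25, 1.5, 15) [array([ -56.3, -296.1,   97.9]), array([ 0., 15.,  0.])]
```

Request:
apply_moves(
  deltas=[
    {"fingers":15,"delta_pos":[-35,-30,0],"angular":[0,0,0]},
    {"fingers":15,"delta_pos":[-50,-75,0],"angular":[0,5,0]},
    {"fingers":15,"delta_pos":[-50,-125,10],"angular":[0,10,0]},
    {"fingers":15,"delta_pos":[-50,-175,20],"angular":[0,15,0]},
    {"fingers":15,"delta_pos":[-50,-225,25],"angular":[0,15,0]},
    {"fingers":15,"delta_pos":[-50,-265,27],"angular":[0,15,0]},
    {"fingers":15,"delta_pos":[-50,-296,27],"angular":[0,15,0]},
    {"fingers":15,"delta_pos":[-49,-296,72],"angular":[0,15,0]},
    {"fingers":15,"delta_pos":[-49,-296,72],"angular":[0,15,0]},
    {"fingers":15,"delta_pos":[-49,-296,72],"angular":[0,15,0]},
  ],
)

```text
clock: 29.9
tool_pos: [0.5126, 0.0532, 0.0571]
orientation: [179.7, -12.6, -4.1]
force: [0.5, -0.5, 0.2]
opening: 0.0212
gripper_force: 30.0
```

Request:
apply_moves(
  deltas=[
    {"fingers":15,"delta_pos":[0,0,0],"angular":[0,0,0]},
    {"fingers":15,"delta_pos":[0,0,0],"angular":[0,0,0]},
    {"fingers":15,"delta_pos":[0,0,0],"angular":[0,0,0]},
  ],
)

```text
clock: 30.2
tool_pos: [0.5151, 0.0545, 0.0598]
orientation: [-180.0, -13.0, -4.2]
force: [0.5, 0.4, -1.5]
opening: 0.0214
gripper_force: 30.0
```

```bash
python3 - <<'E'
from h import *
o=ctrl.get_obs();T=pose(o);print(o['orientation'],o['tool_pos'],o['opening'],o['joint_pos'],o['force'])
plan(3,T,h=20,dy=-.6,steps=((-16,25,15),(-16,1.5,15),(-25,1,15)))
E
```

```text
[-179.9882  -12.9804   -4.2329] [0.5151 0.0545 0.0598] 0.02138530859724734 [ 32.273    9.6119 -49.8797  21.4869 -21.3681  34.0692] [ 0.4791  0.4488 -1.4767]
(-16, 25, 15) [array([ 0. , -0.2,  0.4]), array([-0.,  0., -0.])]
(-16, 1.5, 15) [array([-5.2, -0.2, 23.3]), array([-0.,  0., -0.])]
(-25, 1, 15) [array([-14.1,  -0.2,  21.7]), array([-0.,  0., -0.])]
```

Settled well. Descend, slide toward contact.

Request:
apply_moves(
  deltas=[
    {"fingers":15,"delta_pos":[-2.6,-0.2,12],"angular":[0,0,0]},
    {"fingers":15,"delta_pos":[-5.2,-0.2,23.3],"angular":[0,0,0]},
    {"fingers":15,"delta_pos":[-5.2,-0.2,23.3],"angular":[0,0,0]},
    {"fingers":15,"delta_pos":[-5.2,-0.2,23.3],"angular":[0,0,0]},
    {"fingers":15,"delta_pos":[-8,-0.2,22.8],"angular":[0,0,0]},
    {"fingers":15,"delta_pos":[-11,-0.2,22.2],"angular":[0,0,0]},
    {"fingers":15,"delta_pos":[-14,-0.2,21.7],"angular":[0,0,0]},
    {"fingers":15,"delta_pos":[-14,-0.2,21.7],"angular":[0,0,0]},
    {"fingers":15,"delta_pos":[-14,-0.2,21.7],"angular":[0,0,0]},
  ],
)

```text
clock: 31.1
tool_pos: [0.5054, 0.0554, 0.0344]
orientation: [179.9, -12.9, -4.2]
force: [-0.3, -1.1, -1.5]
opening: 0.0215
gripper_force: 29.9
```

Request:
apply_moves(
  deltas=[
    {"fingers":15,"delta_pos":[-1,0,-0.2],"angular":[0,0,0]},
    {"fingers":15,"delta_pos":[-1,0,-0.2],"angular":[0,0,0]},
    {"fingers":15,"delta_pos":[-1,0,-0.2],"angular":[0,0,0]},
  ],
)

```text
clock: 31.4
tool_pos: [0.5048, 0.0557, 0.0344]
orientation: [180.0, -12.9, -4.2]
force: [2.0, -0.6, 0.1]
opening: 0.0213
gripper_force: 29.9
```

```bash
python3 - <<'E'
from h import *
o=ctrl.get_obs();T=pose(o);print(o['orientation'],o['tool_pos'],o['force'],o['moment'])
plan(3,T,h=20,dy=-.6,steps=((-26,1,15),(-26,.5,10),(-26,.3,5),(-26,0,1)))
E
```

```text
[179.9512 -12.8943  -4.1577] [0.5048 0.0557 0.0344] [ 2.0021 -0.5952  0.096 ] [-0.1943  0.1405 -0.041 ]
(-26, 1, 15) [array([ 0.7,  0.2, -0.9]), array([0. , 0.1, 0. ])]
(-26, 0.5, 10) [array([2.3, 0.2, 2. ]), array([ 0. , -4.9,  0. ])]
(-26, 0.3, 5) [array([3.7, 0.2, 4.8]), array([ 0. , -9.9,  0. ])]
(-26, 0, 1) [array([4.7, 0.2, 7.2]), array([  0. , -13.9,   0. ])]
```

Request:
apply_moves(
  deltas=[
    {"fingers":15,"delta_pos":[1.2,0.2,0.5],"angular":[0,-2.5,0]},
    {"fingers":15,"delta_pos":[2.2,0.2,2.2],"angular":[0,-5,0]},
    {"fingers":15,"delta_pos":[2.9,0.2,3.5],"angular":[0,-7.5,0]},
    {"fingers":15,"delta_pos":[3.6,0.2,4.9],"angular":[0,-10,0]},
    {"fingers":15,"delta_pos":[3.6,0.2,4.9],"angular":[0,-10,0]},
    {"fingers":15,"delta_pos":[4.2,0.2,6],"angular":[0,-12,0]},
    {"fingers":15,"delta_pos":[4.6,0.2,7.1],"angular":[0,-13.9,0]},
    {"fingers":15,"delta_pos":[4.6,0.2,7.1],"angular":[0,-13.9,0]},
    {"fingers":15,"delta_pos":[4.6,0.2,7.1],"angular":[0,-13.9,0]},
  ],
)

```text
clock: 32.3
tool_pos: [0.511, 0.0548, 0.0286]
orientation: [179.9, 0.9, -4.2]
force: [1.9, 0.5, 2.6]
opening: 0.0213
gripper_force: 29.9
```

Request:
apply_moves(
  deltas=[
    {"fingers":36,"delta_pos":[0,0,0],"angular":[0,0,0]},
    {"fingers":36,"delta_pos":[0,0,0],"angular":[0,0,0]},
    {"fingers":36,"delta_pos":[0,0,0],"angular":[0,0,0]},
    {"fingers":36,"delta_pos":[0,0,-20],"angular":[0,0,0]},
    {"fingers":36,"delta_pos":[-5,0,-60],"angular":[0,0,0]},
    {"fingers":50,"delta_pos":[-20,0,-110],"angular":[0,0,0]},
    {"fingers":50,"delta_pos":[-40,0,-150],"angular":[0,0,0]},
    {"fingers":50,"delta_pos":[-40,0,-150],"angular":[0,0,0]},
    {"fingers":50,"delta_pos":[-40,0,-150],"angular":[0,0,0]},
  ],
)

```text
clock: 33.2
tool_pos: [0.4732, 0.058, 0.1803]
orientation: [-179.9, 0.9, -4.2]
force: [-0.0, -0.1, -0.7]
opening: 0.0496
gripper_force: 0.0
```

Request:
apply_moves(
  deltas=[
    {"fingers":50,"delta_pos":[6,394,8],"angular":[0,-1,0]},
    {"fingers":50,"delta_pos":[6,394,8],"angular":[0,-1,0]},
    {"fingers":50,"delta_pos":[6,394,8],"angular":[0,-1,0]},
    {"fingers":50,"delta_pos":[6,394,8],"angular":[0,-1,0]},
    {"fingers":50,"delta_pos":[6,394,8],"angular":[0,-1,0]},
    {"fingers":50,"delta_pos":[6,394,8],"angular":[0,-1,0]},
    {"fingers":50,"delta_pos":[6,394,8],"angular":[0,-1,0]},
    {"fingers":50,"delta_pos":[6,394,8],"angular":[0,-1,0]},
    {"fingers":50,"delta_pos":[6,394,8],"angular":[0,-1,0]},
    {"fingers":50,"delta_pos":[6,394,8],"angular":[0,-1,0]},
  ],
)

```text
clock: 34.2
tool_pos: [0.4491, -0.3365, 0.169]
orientation: [-180.0, 2.3, -4.4]
force: [-1.2, 1.1, -0.3]
opening: 0.05
gripper_force: 0.0
```

Request:
apply_moves(
  deltas=[
    {"fingers":50,"delta_pos":[0,0,0],"angular":[0,0,0]},
    {"fingers":50,"delta_pos":[0,0,0],"angular":[0,0,0]},
    {"fingers":50,"delta_pos":[0,0,0],"angular":[0,0,0]},
  ],
)

```text
clock: 34.5
tool_pos: [0.4508, -0.3347, 0.1715]
orientation: [179.9, 2.0, -4.1]
force: [-0.3, -0.2, -0.8]
opening: 0.0501
gripper_force: 0.0
```

```bash
python3 - <<'E'
from h import *
grasp((.459,-.3385));print(ctrl.get_obs()['joint_pos'])
E
```

```text
tool [ 0.4508 -0.3347  0.1715] [179.9371   2.0175  -4.0811] 
 [[ 0.4575 -0.337   0.006   0.0281]
 [ 0.5319 -0.3377  0.006   0.0303]]
[ 0.4575 -0.337   0.006   0.0281] [array([ 11.8,   1.6, 153.2]), array([0.1, 0. , 0.1])]
[-16.2743  13.4163 -17.2092   0.5552 -61.3224 101.9165]
```

Request:
apply_moves(
  deltas=[
    {"fingers":50,"delta_pos":[5,1.6,45],"angular":[0,0,0]},
    {"fingers":50,"delta_pos":[9,1.6,90],"angular":[0,0,0]},
    {"fingers":50,"delta_pos":[12,1.6,130],"angular":[0,0,0]},
    {"fingers":50,"delta_pos":[12,1.6,153.2],"angular":[0,0,0]},
    {"fingers":50,"delta_pos":[12,1.6,153.2],"angular":[0,0,0]},
    {"fingers":50,"delta_pos":[12,1.6,153.2],"angular":[0,0,0]},
    {"fingers":15,"delta_pos":[12,1.6,153.2],"angular":[0,0,0]},
    {"fingers":15,"delta_pos":[12,1.6,153.2],"angular":[0,0,0]},
    {"fingers":15,"delta_pos":[12,1.6,153.2],"angular":[0,0,0]},
    {"fingers":15,"delta_pos":[12,1.6,153.2],"angular":[0,0,0]},
  ],
)

```text
clock: 35.55
tool_pos: [0.4573, -0.338, 0.0188]
orientation: [179.9, 1.9, -4.2]
force: [-0.3, 2.1, 0.4]
opening: 0.0236
gripper_force: 0.7
```

Request:
apply_moves(
  deltas=[
    {"fingers":15,"delta_pos":[0,0,0],"angular":[0,0,0]},
    {"fingers":15,"delta_pos":[0,0,0],"angular":[0,0,0]},
  ],
)

```text
clock: 35.75
tool_pos: [0.4573, -0.338, 0.0186]
orientation: [179.9, 2.0, -4.2]
force: [-1.0, 1.3, 6.9]
opening: 0.0213
gripper_force: 30.0
```

Request:
apply_moves(
  deltas=[
    {"fingers":15,"delta_pos":[-1,0,-25],"angular":[0,0,0]},
    {"fingers":15,"delta_pos":[-2,0,-70],"angular":[0,0,0]},
    {"fingers":15,"delta_pos":[-4,0,-110],"angular":[0,0,0]},
    {"fingers":15,"delta_pos":[-4,0,-110],"angular":[0,0,0]},
    {"fingers":15,"delta_pos":[-4,0,-110],"angular":[0,0,0]},
    {"fingers":15,"delta_pos":[-4,0,-110],"angular":[0,0,0]},
  ],
)

```text
clock: 36.35
tool_pos: [0.456, -0.3374, 0.1269]
orientation: [180.0, 2.1, -4.2]
force: [0.1, 0.3, -0.7]
opening: 0.0211
gripper_force: 30.0
```

```bash
python3 - <<'E'
from h import *
o=ctrl.get_obs();T=pose(o);print(o['orientation'],o['tool_pos'],o['opening'])
plan(2,T,h=18.3,dy=-.6)
E
```

```text
[179.9842   2.1178  -4.2019] [ 0.456  -0.3374  0.1269] 0.02110970780942538
(-16, 70, 15) [array([  31.6, -471.4,   22.8]), array([ 0. , 15.1,  0. ])]
(-16, 25, 15) [array([  33.3, -471.4,   67.8]), array([ 0. , 15.1,  0. ])]
(-16, 2, 15) [array([  34.1, -471.4,   90.7]), array([ 0. , 15.1,  0. ])]
(-25, 1.5, 15) [array([  25.2, -471.4,   91.6]), array([ 0. , 15.1,  0. ])]
```

Request:
apply_moves(
  deltas=[
    {"fingers":15,"delta_pos":[0,-50,0],"angular":[0,0,0]},
    {"fingers":15,"delta_pos":[5,-100,0],"angular":[0,3,0]},
    {"fingers":15,"delta_pos":[10,-148,5],"angular":[0,6,0]},
    {"fingers":15,"delta_pos":[15,-196,10],"angular":[0,9,0]},
    {"fingers":15,"delta_pos":[20,-244,15],"angular":[0,12,0]},
    {"fingers":15,"delta_pos":[25,-292,20],"angular":[0,15,0]},
    {"fingers":15,"delta_pos":[32,-340,23],"angular":[0,15,0]},
    {"fingers":15,"delta_pos":[32,-388,23],"angular":[0,15,0]},
    {"fingers":15,"delta_pos":[32,-436,23],"angular":[0,15,0]},
    {"fingers":15,"delta_pos":[32,-471,23],"angular":[0,15,0]},
  ],
)

```text
clock: 37.35
tool_pos: [0.5214, 0.1319, 0.102]
orientation: [179.8, -12.9, -4.0]
force: [0.8, -0.4, -1.0]
opening: 0.0212
gripper_force: 30.0
```

Request:
apply_moves(
  deltas=[
    {"fingers":15,"delta_pos":[0,0,0],"angular":[0,0,0]},
    {"fingers":15,"delta_pos":[0,0,0],"angular":[0,0,0]},
    {"fingers":15,"delta_pos":[0,0,0],"angular":[0,0,0]},
    {"fingers":15,"delta_pos":[0,0,0],"angular":[0,0,0]},
  ],
)

```text
clock: 37.75
tool_pos: [0.5218, 0.1284, 0.1028]
orientation: [179.9, -12.9, -4.2]
force: [0.3, -0.7, -0.9]
opening: 0.021
gripper_force: 30.0
```

```bash
python3 - <<'E'
from h import *
o=ctrl.get_obs();T=pose(o);print(o['orientation'],o['tool_pos'],o['opening'],o['joint_pos'],o['force'])
plan(2,T,h=18.5,dy=-.6,steps=((-16,25,15),(-16,1.3,15),(-25,1,15)))
E
```

```text
[179.8953 -12.9203  -4.2322] [0.5218 0.1284 0.1028] 0.020960930482181762 [ 40.6611   7.9024 -43.1623  17.9778 -31.0303  30.2907] [ 0.2731 -0.7198 -0.9461]
(-16, 25, 15) [array([-10.8,  -2.1,  43.5]), array([ 0.1,  0.1, -0. ])]
(-16, 1.3, 15) [array([-16.1,  -2.1,  66.6]), array([ 0.1,  0.1, -0. ])]
(-25, 1, 15) [array([-25. ,  -2.1,  64.8]), array([ 0.1,  0.1, -0. ])]
```

Request:
apply_moves(
  deltas=[
    {"fingers":15,"delta_pos":[-10.8,-2.1,43.5],"angular":[0,0,0]},
    {"fingers":15,"delta_pos":[-10.8,-2.1,43.5],"angular":[0,0,0]},
    {"fingers":15,"delta_pos":[-16.1,-2.1,66.6],"angular":[0,0,0]},
    {"fingers":15,"delta_pos":[-16.1,-2.1,66.6],"angular":[0,0,0]},
    {"fingers":15,"delta_pos":[-16.1,-2.1,66.6],"angular":[0,0,0]},
    {"fingers":15,"delta_pos":[-19,-2.1,66],"angular":[0,0,0]},
    {"fingers":15,"delta_pos":[-22,-2.1,65.4],"angular":[0,0,0]},
    {"fingers":15,"delta_pos":[-25,-2.1,64.8],"angular":[0,0,0]},
    {"fingers":15,"delta_pos":[-25,-2.1,64.8],"angular":[0,0,0]},
    {"fingers":15,"delta_pos":[-25,-2.1,64.8],"angular":[0,0,0]},
  ],
)

```text
clock: 38.75
tool_pos: [0.5126, 0.1326, 0.0348]
orientation: [180.0, -13.0, -4.1]
force: [0.2, 0.4, -2.1]
opening: 0.021
gripper_force: 29.9
```

Request:
apply_moves(
  deltas=[
    {"fingers":15,"delta_pos":[-1,0,-0.2],"angular":[0,0,0]},
    {"fingers":15,"delta_pos":[-1,0,-0.2],"angular":[0,0,0]},
    {"fingers":15,"delta_pos":[-1,0,-0.2],"angular":[0,0,0]},
  ],
)

```text
clock: 39.05
tool_pos: [0.5115, 0.1325, 0.0345]
orientation: [179.9, -13.0, -4.2]
force: [0.6, 0.6, -1.1]
opening: 0.0214
gripper_force: 29.9
```

```bash
python3 - <<'E'
from h import *
o=ctrl.get_obs();T=pose(o);print(o['orientation'],o['tool_pos'],o['force'],o['moment'])
plan(2,T,h=18.5,dy=-.6,steps=((-26,1,15),(-26,.5,10),(-26,.3,5),(-26,0,1)))
E
```

```text
[179.9322 -12.9686  -4.1568] [0.5115 0.1325 0.0345] [ 0.6243  0.5959 -1.1395] [0.1071 0.6024 0.0302]
(-26, 1, 15) [array([-0.4,  1.3,  0.4]), array([0.1, 0. , 0. ])]
(-26, 0.5, 10) [array([1.1, 1.3, 3.3]), array([ 0.1, -5. ,  0. ])]
(-26, 0.3, 5) [array([2.4, 1.3, 6.1]), array([  0.1, -10. ,   0. ])]
(-26, 0, 1) [array([3.3, 1.3, 8.5]), array([  0.1, -14. ,   0. ])]
```

Request:
apply_moves(
  deltas=[
    {"fingers":15,"delta_pos":[-0.5,1.3,0.3],"angular":[0,0,0]},
    {"fingers":15,"delta_pos":[-1.2,1.3,0.3],"angular":[0,0,0]},
    {"fingers":15,"delta_pos":[-1.2,1.3,0.3],"angular":[0,0,0]},
    {"fingers":15,"delta_pos":[-1.2,1.3,0.3],"angular":[0,0,0]},
  ],
)

```text
clock: 39.45
tool_pos: [0.5102, 0.1311, 0.0339]
orientation: [179.9, -13.0, -4.2]
force: [0.5, -0.4, -0.7]
opening: 0.0212
gripper_force: 29.9
```

```bash
python3 - <<'E'
from h import *
o=ctrl.get_obs();T=pose(o);print(o['orientation'],o['tool_pos'],o['force'],o['moment'])
plan(2,T,h=18.5,dy=-.6,steps=((-26,1,15),(-26,.5,10),(-26,.3,5),(-26,0,1)))
E
```

```text
[179.9225 -12.9634  -4.1646] [0.5102 0.1311 0.0339] [ 0.5032 -0.4481 -0.6718] [-0.0052  0.8272 -0.0199]
(-26, 1, 15) [array([ 0.9, -0.2,  0.1]), array([0.1, 0. , 0. ])]
(-26, 0.5, 10) [array([ 2.4, -0.2,  3. ]), array([ 0.1, -5. ,  0. ])]
(-26, 0.3, 5) [array([ 3.7, -0.2,  5.8]), array([  0.1, -10. ,   0. ])]
(-26, 0, 1) [array([ 4.6, -0.2,  8.2]), array([  0.1, -14. ,   0. ])]
```

Request:
apply_moves(
  deltas=[
    {"fingers":15,"delta_pos":[-0.8,-0.2,-0.1],"angular":[0,0,0]},
    {"fingers":15,"delta_pos":[-0.8,-0.2,-0.1],"angular":[0,0,0]},
    {"fingers":15,"delta_pos":[-0.8,-0.2,-0.1],"angular":[0,0,0]},
  ],
)

```text
clock: 39.75
tool_pos: [0.5096, 0.1315, 0.0339]
orientation: [179.9, -13.0, -4.2]
force: [0.1, 0.5, -1.0]
opening: 0.0214
gripper_force: 29.9
```

Request:
apply_moves(
  deltas=[
    {"fingers":15,"delta_pos":[-0.7,0,-0.1],"angular":[0,0,0]},
    {"fingers":15,"delta_pos":[-0.7,0,-0.1],"angular":[0,0,0]},
    {"fingers":15,"delta_pos":[-0.7,0,-0.1],"angular":[0,0,0]},
  ],
)

```text
clock: 40.05
tool_pos: [0.509, 0.1317, 0.0339]
orientation: [179.9, -13.0, -4.2]
force: [2.5, -0.6, -1.9]
opening: 0.0215
gripper_force: 29.9
```

```bash
python3 - <<'E'
from h import *
o=ctrl.get_obs();T=pose(o);print(o['orientation'],o['tool_pos'],o['force'],o['moment'])
plan(2,T,h=18.5,dy=-.6,steps=((-27,1,15),(-27,.5,10),(-27,.3,5),(-27,0,1)))
E
```

```text
[179.9479 -12.9826  -4.1626] [0.509  0.1317 0.0339] [ 2.4644 -0.6069 -1.9129] [-0.1365 -0.0107 -0.0064]
(-27, 1, 15) [array([1.2, 0.3, 0.1]), array([0., 0., 0.])]
(-27, 0.5, 10) [array([2.6, 0.3, 3.1]), array([ 0., -5.,  0.])]
(-27, 0.3, 5) [array([4. , 0.3, 5.8]), array([  0., -10.,   0.])]
(-27, 0, 1) [array([4.8, 0.3, 8.2]), array([  0., -14.,   0.])]
```

Request:
apply_moves(
  deltas=[
    {"fingers":15,"delta_pos":[1.1,0.3,1.6],"angular":[0,-2.5,0]},
    {"fingers":15,"delta_pos":[1.9,0.3,3.1],"angular":[0,-5,0]},
    {"fingers":15,"delta_pos":[2.6,0.3,4.5],"angular":[0,-7.5,0]},
    {"fingers":15,"delta_pos":[3.3,0.3,5.8],"angular":[0,-10,0]},
    {"fingers":15,"delta_pos":[3.3,0.3,5.8],"angular":[0,-10,0]},
    {"fingers":15,"delta_pos":[3.8,0.3,7],"angular":[0,-12,0]},
    {"fingers":15,"delta_pos":[4.1,0.3,8.1],"angular":[0,-14,0]},
    {"fingers":15,"delta_pos":[4.1,0.3,8.1],"angular":[0,-14,0]},
    {"fingers":15,"delta_pos":[4.1,0.3,8.1],"angular":[0,-14,0]},
  ],
)

```text
clock: 40.95
tool_pos: [0.5143, 0.1303, 0.0266]
orientation: [179.9, 1.0, -4.2]
force: [0.2, 0.1, -1.0]
opening: 0.0211
gripper_force: 29.9
```

Request:
apply_moves(
  deltas=[
    {"fingers":36,"delta_pos":[0,0,0],"angular":[0,0,0]},
    {"fingers":36,"delta_pos":[0,0,0],"angular":[0,0,0]},
    {"fingers":36,"delta_pos":[0,0,0],"angular":[0,0,0]},
    {"fingers":36,"delta_pos":[0,0,-20],"angular":[0,0,0]},
    {"fingers":36,"delta_pos":[-5,0,-60],"angular":[0,0,0]},
    {"fingers":50,"delta_pos":[-20,0,-110],"angular":[0,0,0]},
    {"fingers":50,"delta_pos":[-40,0,-150],"angular":[0,0,0]},
    {"fingers":50,"delta_pos":[-40,0,-150],"angular":[0,0,0]},
    {"fingers":50,"delta_pos":[-40,0,-150],"angular":[0,0,0]},
  ],
)

```text
clock: 41.85
tool_pos: [0.4775, 0.1342, 0.179]
orientation: [-179.9, 0.9, -4.1]
force: [-1.1, 0.6, -0.2]
opening: 0.0497
gripper_force: 0.0
```

Request:
apply_moves(
  deltas=[
    {"fingers":50,"delta_pos":[0,50,0],"angular":[0,0,0]},
    {"fingers":50,"delta_pos":[0,100,0],"angular":[0,0,0]},
    {"fingers":50,"delta_pos":[0,150,0],"angular":[0,0,0]},
    {"fingers":50,"delta_pos":[0,200,0],"angular":[0,0,0]},
    {"fingers":50,"delta_pos":[5,250,0],"angular":[0,0,0]},
    {"fingers":50,"delta_pos":[25,295,0],"angular":[0,-1,0]},
    {"fingers":50,"delta_pos":[45,340,0],"angular":[0,-1,0]},
    {"fingers":50,"delta_pos":[60,385,5],"angular":[0,-1,0]},
    {"fingers":50,"delta_pos":[78,425,8],"angular":[0,-1,0]},
    {"fingers":50,"delta_pos":[78,461,8],"angular":[0,-1,0]},
  ],
)

```text
clock: 42.85
tool_pos: [0.5217, -0.334, 0.1653]
orientation: [180.0, 2.3, -4.2]
force: [-0.0, -0.4, 0.1]
opening: 0.0501
gripper_force: 0.0
```

Request:
apply_moves(
  deltas=[
    {"fingers":50,"delta_pos":[0,0,0],"angular":[0,0,0]},
    {"fingers":50,"delta_pos":[0,0,0],"angular":[0,0,0]},
    {"fingers":50,"delta_pos":[0,0,0],"angular":[0,0,0]},
  ],
)

```text
clock: 43.15
tool_pos: [0.521, -0.3312, 0.1675]
orientation: [180.0, 2.1, -4.2]
force: [-0.7, 0.3, 0.3]
opening: 0.0503
gripper_force: 0.0
```

```bash
python3 - <<'E'
from h import *
grasp((.532,-.338));print(ctrl.get_obs()['joint_pos'])
import kin
for lean in(-3,-1,0,2):
    for s in((-16,25,15),(-16,1,15),(-27,1,15),(-27,0,0)):
        p,r=ins(1,*s,a=0,h=18,lean=lean);q,c=kin.ik(p,r,[45,8,-45,20,-25,20]);print(lean,s,round(c,1),np.round(q,0))
E
```

```text
tool [ 0.521  -0.3312  0.1675] [179.967    2.1311  -4.182 ] 
 [[ 0.5315 -0.3377  0.006   0.0283]]
[ 0.5315 -0.3377  0.006   0.0283] [array([ 16.1,   5.6, 149. ]), array([0. , 0.1, 0. ])]
[-14.0482  18.7099 -10.1993   0.4508 -63.1389  99.7016]
-3 (-16, 25, 15) 0.0 [ 46.  15. -42.  21. -27.  21.]
-3 (-16, 1, 15) 0.0 [ 46.  17. -45.  25. -22.  17.]
-3 (-27, 1, 15) 0.0 [ 47.  16. -46.  26. -22.  16.]
-3 (-27, 0, 0) 0.0 [ 40.  23. -24.  -3. -45.  48.]
-1 (-16, 25, 15) 0.0 [ 46.  14. -46.  28. -23.  14.]
-1 (-16, 1, 15) 0.0 [ 45.  16. -50.  36. -18.   8.]
-1 (-27, 1, 15) 0.0 [ 46.  15. -51.  37. -18.   6.]
-1 (-27, 0, 0) 0.0 [ 41.  23. -26.  -1. -42.  45.]
0 (-16, 25, 15) 0.0 [ 46.  14. -48.  33. -21.  10.]
0 (-16, 1, 15) 0.0 [ 43.  16. -52.  43. -16.   1.]
0 (-27, 1, 15) 0.0 [ 44.  15. -54.  45. -16.  -1.]
0 (-27, 0, 0) 0.0 [ 42.  22. -27.  -0. -41.  44.]
2 (-16, 25, 15) 0.0 [ 44.  13. -53.  45. -18.  -1.]
2 (-16, 1, 15) 0.0 [ 37.  15. -57.  64. -12. -14.]
2 (-27, 1, 15) 0.0 [ 38.  14. -58.  66. -12. -16.]
2 (-27, 0, 0) 0.0 [ 43.  21. -30.   2. -38.  41.]
```

```bash
cat > stay.py <<'E'
from h import *
c,_=cam('wrist')
T=np.eye(4);T[:3,:3]=[[-.998,.0628,.0002],[.0628,.998,.0002],[-.0002,.0002,-1]];T[:3,3]=[.4796,.002,.3196]
ct=(c,T@np.array(c['mount']))
C=SEAT.mean(0)
def cf(p): d=p-C;return np.array([d@EX,d@EY,p[2]])*1000
k=lambda u,v,z:cf(onz(ct,(u/780*512,v/585*384),z))
E
python3 - <<'E'
from stay import *
print('knob mid',k(738,295,.07),'tip',k(760,295,.07),'knee end',k(712,292,.07))
for z in(.02,.03):print('near pivot',z,k(686,232,z))
for z in(.09,.1,.11,.12):print('far pivot',z,k(727,352,z))
E
```

```text
knob mid [ 18.453  203.2871  70.    ] tip [ 18.2583 222.0882  70.    ] knee end [ 16.0156 180.5604  70.    ]
near pivot 0.02 [-27.2485 179.2692  20.    ]
near pivot 0.03 [-28.844  173.2884  30.    ]
far pivot 0.09 [ 62.6519 189.628   90.    ]
far pivot 0.1 [ 58.4484 182.2995 100.    ]
far pivot 0.11 [ 54.245  174.9711 110.    ]
far pivot 0.12 [ 50.0415 167.6426 120.    ]
```

Request:
apply_moves(
  deltas=[
    {"fingers":50,"delta_pos":[8,5.6,45],"angular":[0,2.1,0]},
    {"fingers":50,"delta_pos":[12,5.6,90],"angular":[0,2.1,0]},
    {"fingers":50,"delta_pos":[15,5.6,125],"angular":[0,2.1,0]},
    {"fingers":50,"delta_pos":[16.2,5.6,142],"angular":[0,2.1,0]},
    {"fingers":50,"delta_pos":[16.2,5.6,142],"angular":[0,2.1,0]},
    {"fingers":50,"delta_pos":[16.2,5.6,142],"angular":[0,2.1,0]},
    {"fingers":15,"delta_pos":[16.2,5.6,142],"angular":[0,2.1,0]},
    {"fingers":15,"delta_pos":[16.2,5.6,142],"angular":[0,2.1,0]},
    {"fingers":15,"delta_pos":[16.2,5.6,142],"angular":[0,2.1,0]},
    {"fingers":15,"delta_pos":[16.2,5.6,142],"angular":[0,2.1,0]},
  ],
)

```text
clock: 44.2
tool_pos: [0.5325, -0.3384, 0.0269]
orientation: [179.9, -0.1, -4.2]
force: [-0.3, 0.1, -0.1]
opening: 0.0234
gripper_force: 0.0
```

Request:
apply_moves(
  deltas=[
    {"fingers":15,"delta_pos":[0,0,0],"angular":[0,0,0]},
    {"fingers":15,"delta_pos":[0,0,0],"angular":[0,0,0]},
    {"fingers":15,"delta_pos":[0,0,0],"angular":[0,0,0]},
  ],
)

```text
clock: 44.5
tool_pos: [0.5325, -0.3384, 0.0268]
orientation: [179.9, -0.1, -4.2]
force: [-1.6, 0.8, 6.1]
opening: 0.0208
gripper_force: 30.0
```

Request:
apply_moves(
  deltas=[
    {"fingers":15,"delta_pos":[0,0,-25],"angular":[0,0,0]},
    {"fingers":15,"delta_pos":[0,0,-70],"angular":[0,0,0]},
    {"fingers":15,"delta_pos":[0,0,-115],"angular":[0,0,0]},
    {"fingers":15,"delta_pos":[0,0,-115],"angular":[0,0,0]},
    {"fingers":15,"delta_pos":[0,0,-115],"angular":[0,0,0]},
    {"fingers":15,"delta_pos":[0,0,-115],"angular":[0,0,0]},
  ],
)

```text
clock: 45.1
tool_pos: [0.5312, -0.3378, 0.14]
orientation: [180.0, 0.0, -4.2]
force: [0.1, 1.5, -1.4]
opening: 0.0212
gripper_force: 30.0
```

```bash
python3 - <<'E'
from h import *
o=ctrl.get_obs();T=pose(o);print(o['orientation'],o['tool_pos'],o['opening'])
plan(1,T,h=25,a=0,lean=0,dy=-.6)
E
```

```text
[179.9889   0.0261  -4.2001] [ 0.5312 -0.3378  0.14  ] 0.021150996222036793
(-16, 70, 15) [array([ -45.6, -542.2,   30.5]), array([ 0., 15.,  0.])]
(-16, 25, 15) [array([ -45.6, -542.3,   75.5]), array([ 0., 15.,  0.])]
(-16, 2, 15) [array([ -45.6, -542.3,   98.5]), array([ 0., 15.,  0.])]
(-25, 1.5, 15) [array([ -54.6, -542.3,   99. ]), array([ 0., 15.,  0.])]
```

Request:
apply_moves(
  deltas=[
    {"fingers":15,"delta_pos":[-30,-35,0],"angular":[0,0,0]},
    {"fingers":15,"delta_pos":[-46,-80,0],"angular":[0,0,0]},
    {"fingers":15,"delta_pos":[-46,-128,0],"angular":[0,3,0]},
    {"fingers":15,"delta_pos":[-46,-176,5],"angular":[0,6,0]},
    {"fingers":15,"delta_pos":[-46,-224,10],"angular":[0,9,0]},
    {"fingers":15,"delta_pos":[-46,-272,15],"angular":[0,12,0]},
    {"fingers":15,"delta_pos":[-46,-320,20],"angular":[0,15,0]},
    {"fingers":15,"delta_pos":[-46,-368,25],"angular":[0,15,0]},
    {"fingers":15,"delta_pos":[-46,-416,28],"angular":[0,15,0]},
    {"fingers":15,"delta_pos":[-46,-464,28],"angular":[0,15,0]},
  ],
)

```text
clock: 46.1
tool_pos: [0.5183, 0.1291, 0.1108]
orientation: [179.8, -14.9, -4.1]
force: [0.9, -0.9, -0.7]
opening: 0.0214
gripper_force: 30.0
```

Request:
apply_moves(
  deltas=[
    {"fingers":15,"delta_pos":[0,-40,0],"angular":[0,0,0]},
    {"fingers":15,"delta_pos":[0,-78,0],"angular":[0,0,0]},
    {"fingers":15,"delta_pos":[0,-78,0],"angular":[0,0,0]},
    {"fingers":15,"delta_pos":[0,-78,0],"angular":[0,0,0]},
    {"fingers":15,"delta_pos":[0,-78,0],"angular":[0,0,0]},
    {"fingers":15,"delta_pos":[0,-78,0],"angular":[0,0,0]},
  ],
)

```text
clock: 46.7
tool_pos: [0.5253, 0.2044, 0.112]
orientation: [179.9, -15.0, -4.2]
force: [-0.2, -0.6, -0.8]
opening: 0.021
gripper_force: 30.0
```

```bash
python3 - <<'E'
from h import *
o=ctrl.get_obs();T=pose(o);print(o['orientation'],o['tool_pos'],o['opening'],o['joint_pos'],o['force'])
plan(1,T,h=26.8,a=0,lean=0,dy=-.6,steps=((-16,25,15),(-16,1.3,15),(-25,1,15)))
E
```

```text
[179.8813 -15.0191  -4.216 ] [0.5253 0.2044 0.112 ] 0.021041834099109306 [ 48.0525   9.169  -42.3467  23.3283 -31.3831  18.4681] [-0.1682 -0.6288 -0.8498]
(-16, 25, 15) [array([-12.4,  -2.1,  44.1]), array([ 0.1, -0. , -0. ])]
(-16, 1.3, 15) [array([-18.5,  -2.1,  67. ]), array([ 0.1, -0. , -0. ])]
(-25, 1, 15) [array([-27.3,  -2.1,  65. ]), array([ 0.1, -0. , -0. ])]
```

Request:
apply_moves(
  deltas=[
    {"fingers":15,"delta_pos":[-6,-2.1,22],"angular":[0,0,0]},
    {"fingers":15,"delta_pos":[-12.4,-2.1,44],"angular":[0,0,0]},
    {"fingers":15,"delta_pos":[-15.5,-2.1,56],"angular":[0,0,0]},
    {"fingers":15,"delta_pos":[-18.5,-2.1,67],"angular":[0,0,0]},
    {"fingers":15,"delta_pos":[-18.5,-2.1,67],"angular":[0,0,0]},
    {"fingers":15,"delta_pos":[-18.5,-2.1,67],"angular":[0,0,0]},
  ],
)

```text
clock: 47.3
tool_pos: [0.5252, 0.2063, 0.0428]
orientation: [179.9, -15.0, -4.2]
force: [-1.4, -0.5, 0.3]
opening: 0.021
gripper_force: 30.0
```

```bash
python3 - <<'E'
from h import *
o=ctrl.get_obs();T=pose(o);print(o['orientation'],o['tool_pos'],o['joint_pos'],o['force'])
plan(1,T,h=26.8,a=0,lean=0,dy=-.6,steps=((-16,1.3,15),(-25,1,15),(-27,1,15)))
E
```

```text
[179.8942 -15.0415  -4.2318] [0.5252 0.2063 0.0428] [ 44.8302  14.7601 -50.8704  38.855  -18.3261   4.5064] [-1.3549 -0.541   0.3445]
(-16, 1.3, 15) [array([-0.3, -0.1,  0.3]), array([ 0.1, -0. , -0. ])]
(-25, 1, 15) [array([-9.1, -0. , -1.7]), array([ 0.1, -0. , -0. ])]
(-27, 1, 15) [array([-11. ,  -0. ,  -2.3]), array([ 0.1, -0. , -0. ])]
```

Request:
apply_moves(
  deltas=[
    {"fingers":15,"delta_pos":[-3,0,-0.4],"angular":[0,0,0]},
    {"fingers":15,"delta_pos":[-6,0,-1],"angular":[0,0,0]},
    {"fingers":15,"delta_pos":[-9,0,-1.7],"angular":[0,0,0]},
    {"fingers":15,"delta_pos":[-9,0,-1.7],"angular":[0,0,0]},
    {"fingers":15,"delta_pos":[-9,0,-1.7],"angular":[0,0,0]},
  ],
)

```text
clock: 47.8
tool_pos: [0.5163, 0.2086, 0.0425]
orientation: [179.9, -15.1, -4.1]
force: [-0.4, -0.0, -0.7]
opening: 0.0214
gripper_force: 30.0
```

Request:
apply_moves(
  deltas=[
    {"fingers":15,"delta_pos":[-1,0,-0.2],"angular":[0,0,0]},
    {"fingers":15,"delta_pos":[-1,0,-0.2],"angular":[0,0,0]},
    {"fingers":15,"delta_pos":[-1,0,-0.2],"angular":[0,0,0]},
  ],
)

```text
clock: 48.1
tool_pos: [0.5154, 0.2085, 0.0423]
orientation: [179.9, -15.1, -4.2]
force: [1.4, -0.7, 0.5]
opening: 0.0208
gripper_force: 30.0
```

Request:
apply_moves(
  deltas=[
    {"fingers":15,"delta_pos":[-0.8,0,-0.2],"angular":[0,0,0]},
    {"fingers":15,"delta_pos":[-0.8,0,-0.2],"angular":[0,0,0]},
    {"fingers":15,"delta_pos":[-0.8,0,-0.2],"angular":[0,0,0]},
  ],
)

```text
clock: 48.4
tool_pos: [0.5147, 0.2086, 0.0424]
orientation: [179.9, -15.1, -4.2]
force: [3.5, -1.9, 0.1]
opening: 0.0207
gripper_force: 30.0
```

```bash
python3 - <<'E'
from h import *
o=ctrl.get_obs();T=pose(o);print(o['orientation'],o['tool_pos'],o['joint_pos'],o['force'])
plan(1,T,h=26.8,a=0,lean=0,dy=-.6,steps=((-27,1,15),(-27,.5,10),(-27,.3,5),(-27,0,2)))
E
```

```text
[179.9423 -15.0855  -4.1744] [0.5147 0.2086 0.0424] [ 45.5178  14.0745 -52.3301  40.5293 -17.8434   2.1528] [ 3.5353 -1.9083  0.0959]
(-27, 1, 15) [array([-0.6,  1.4,  0.1]), array([ 0.1, -0.1,  0. ])]
(-27, 0.5, 10) [array([1.5, 1.4, 3.1]), array([ 0.1, -5.1,  0. ])]
(-27, 0.3, 5) [array([3.4, 1.4, 6. ]), array([  0.1, -10.1,   0. ])]
(-27, 0, 2) [array([4.4, 1.4, 8. ]), array([  0.1, -13.1,   0. ])]
```

Request:
apply_moves(
  deltas=[
    {"fingers":15,"delta_pos":[0.5,0.7,0],"angular":[0,0,0]},
    {"fingers":15,"delta_pos":[1.3,1.3,1.5],"angular":[0,-2.5,0]},
    {"fingers":15,"delta_pos":[2.2,1.3,3.1],"angular":[0,-5,0]},
    {"fingers":15,"delta_pos":[3.2,1.3,4.6],"angular":[0,-7.5,0]},
    {"fingers":15,"delta_pos":[4.1,1.3,6],"angular":[0,-10,0]},
    {"fingers":15,"delta_pos":[4.6,1.3,7],"angular":[0,-11.5,0]},
    {"fingers":15,"delta_pos":[5.1,1.3,8],"angular":[0,-13,0]},
    {"fingers":15,"delta_pos":[5.1,1.3,8],"angular":[0,-13,0]},
    {"fingers":15,"delta_pos":[5.1,1.3,8],"angular":[0,-13,0]},
  ],
)

```text
clock: 49.3
tool_pos: [0.5212, 0.2066, 0.0355]
orientation: [179.9, -2.1, -4.2]
force: [0.4, -0.3, -0.7]
opening: 0.0213
gripper_force: 30.0
```

Request:
apply_moves(
  deltas=[
    {"fingers":36,"delta_pos":[0,0,0],"angular":[0,0,0]},
    {"fingers":36,"delta_pos":[0,0,0],"angular":[0,0,0]},
    {"fingers":36,"delta_pos":[0,0,0],"angular":[0,0,0]},
    {"fingers":36,"delta_pos":[0,0,-20],"angular":[0,0,0]},
    {"fingers":36,"delta_pos":[0,0,-60],"angular":[0,0,0]},
    {"fingers":36,"delta_pos":[-20,0,-110],"angular":[0,0,0]},
    {"fingers":0,"delta_pos":[-60,0,-150],"angular":[0,0,0]},
    {"fingers":0,"delta_pos":[-60,0,-170],"angular":[0,0,0]},
    {"fingers":0,"delta_pos":[-60,0,-170],"angular":[0,0,0]},
    {"fingers":0,"delta_pos":[-60,0,-170],"angular":[0,0,0]},
  ],
)

```text
clock: 50.3
tool_pos: [0.4554, 0.2121, 0.2044]
orientation: [-179.9, -2.2, -4.1]
force: [-0.6, -0.4, -0.2]
opening: 0.0096
gripper_force: 0.0
```

```bash
python3 - <<'E'
from h import *
o=ctrl.get_obs();T=pose(o);print(o['orientation'],o['tool_pos'],o['joint_pos'],o['force'],o['opening'])
ct,im=snap('wrist','w11');np.save('w11.npy',ct[1]);_,t=snap('top','t2');_,s=snap('scene','s2')
cv2.imwrite('pics/c11.png',np.vstack([cv2.resize(im[0:240],(800,375)),np.hstack([cv2.resize(t[185:255,140:290],(420,196)),cv2.resize(s[150:230,250:425],(380,196))])]))
E
```

```text
[-179.9447   -2.1548   -4.1431] [0.4554 0.2121 0.2044] [ 48.79     3.9002 -24.7932   1.9472 -59.9776  36.1132] [-0.5773 -0.3828 -0.2388] 0.00960475710340064
```

View pics/c11.png

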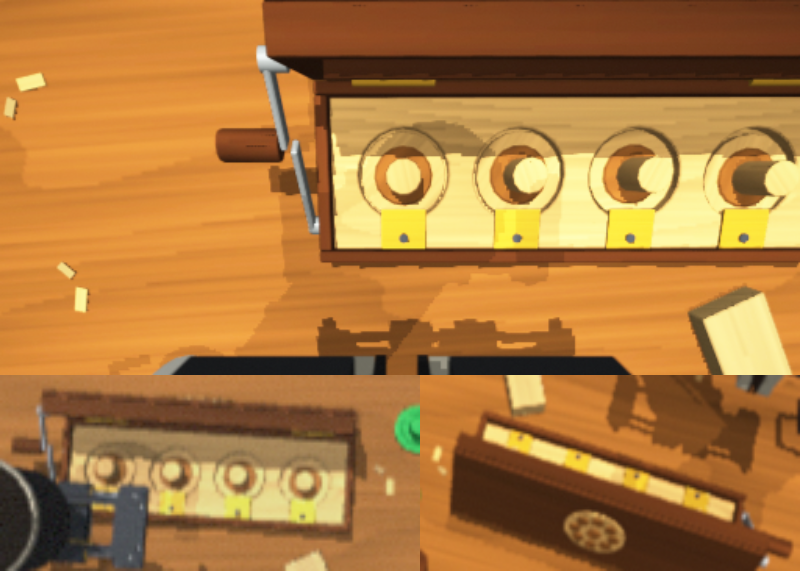

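```bash
cat >> stay.py <<'E'
ct2=(c,np.load('w11.npy'))
E
python3 - <<'E'
from stay import *
a=(738/780*512,295/585*384);b=(250/1.5625,145/1.5625)
p=tri([ct,ct2],[a,b]);print('knob tri',p,cf(p)); 
for z in(.065,.07,.075):print(cf(onz(ct2,b,z)),cf(onz(ct,a,z)))
tip=tri([ct,ct2],[(760/780*512,295/585*384),(217/1.5625,145/1.5625)]);print('tip',cf(tip))
fp=tri([ct,ct2],[(727/780*512,352/585*384),(266/1.5625,60/1.5625)]);print('far pivot',cf(fp))
lt=cf(onz(ct2,(600/1.5625,56/1.5625),.148));print('lid rim top',lt)
# knob world target in case frame (18,200,z)
W=C+.018*EX+.201*EY;print(W)
T=pose()
for z in(.13,.085,.06):print(z,[np.round(v,1) for v in move([W[0],W[1],z],Rt(18),T)])
import kin
for z in(.13,.05):
    q,cc=kin.ik(np.array([W[0],W[1],z]),Rt(18),[50,10,-40,20,-30,20]);print(q.round(0),cc)
E
```

```text
knob tri [0.5424 0.2871 0.0809] [ 15.6088 195.1682  80.9261]
[ 16.668  199.5492  65.    ] [ 19.9575 206.9894  65.    ]
[ 16.4293 198.1192  70.    ] [ 18.5009 203.3373  70.    ]
[ 16.1905 196.6891  75.    ] [ 17.0444 199.6852  75.    ]
tip [ 15.3617 212.6626  81.7678]
far pivot [ 53.6211 176.4122 108.7397]
lid rim top [ 46.2561  36.1388 148.    ]
[0.5452 0.2927 0.008 ]
0.13 [array([ 81.3, -88. ,  75. ]), array([ 0.1, 16. ,  0. ])]
0.085 [array([ 79.7, -88.1, 120. ]), array([ 0.1, 16. ,  0. ])]
0.06 [array([ 78.9, -88.2, 144.9]), array([ 0.1, 16. ,  0. ])]
[ 54.  12. -38.  28. -33.   9.] 1.0243554640816594e-26
[ 50.  18. -47.  47. -20.  -7.] 8.272420146046607e-26
```

```bash
python3 - <<'E'
from stay import *
T=pose();W=C+.0135*EX+.199*EY
A=tf([W[0],W[1],.115],Rt(18));print(W,[np.round(v,1) for v in move(A[:3,3],A[:3,:3],T)])
for z in(.09,.08,.075,.07,.065):print(z,[np.round(v,1) for v in move([W[0],W[1],z],Rt(18),A)])
E
```

```text
[0.5406 0.2911 0.008 ] [array([ 76.3, -86.1,  89.8]), array([ 0.1, 16. ,  0. ])]
0.09 [array([-7.7,  0. , 23.8]), array([0., 0., 0.])]
0.08 [array([-10.8,   0. ,  33.3]), array([0., 0., 0.])]
0.075 [array([-12.4,   0. ,  38. ]), array([0., 0., 0.])]
0.07 [array([-13.9,   0. ,  42.8]), array([0., 0., 0.])]
0.065 [array([-15.5,   0. ,  47.6]), array([0., 0., 0.])]
```

Request:
apply_moves(
  deltas=[
    {"fingers":0,"delta_pos":[0,-45,0],"angular":[0,8,0]},
    {"fingers":0,"delta_pos":[20,-86,0],"angular":[0,16,0]},
    {"fingers":0,"delta_pos":[60,-86,20],"angular":[0,16,0]},
    {"fingers":0,"delta_pos":[76,-86,60],"angular":[0,16,0]},
    {"fingers":0,"delta_pos":[76.3,-86,90],"angular":[0,16,0]},
    {"fingers":0,"delta_pos":[76.3,-86,90],"angular":[0,16,0]},
    {"fingers":0,"delta_pos":[76.3,-86,90],"angular":[0,16,0]},
    {"fingers":0,"delta_pos":[76.3,-86,90],"angular":[0,16,0]},
  ],
)

```text
clock: 51.25
tool_pos: [0.5417, 0.2923, 0.1177]
orientation: [-180.0, -18.1, -4.2]
force: [-0.2, 0.8, 0.7]
opening: 0.0003
gripper_force: 0.0
```

```bash
python3 - <<'E'
from stay import *
o=ctrl.get_obs();T=pose(o);print(o['tool_pos'],o['orientation'],o['force'],o['opening']);W=C+.0135*EX+.199*EY
for z in(.09,.08,.075,.07,.065):print(z,[np.round(v,1) for v in move([W[0],W[1],z],Rt(18),T)])
E
```

```text
[0.5417 0.2923 0.1177] [-179.9897  -18.1401   -4.1771] [-0.1941  0.8365  0.6792] 0.0002591104228819941
0.09 [array([-9.6,  1.3, 26. ]), array([-0. , -0.1,  0. ])]
0.08 [array([-12.7,   1.3,  35.5]), array([-0. , -0.1,  0. ])]
0.075 [array([-14.3,   1.3,  40.3]), array([-0. , -0.1,  0. ])]
0.07 [array([-15.8,   1.3,  45. ]), array([-0. , -0.1,  0. ])]
0.065 [array([-17.4,   1.3,  49.8]), array([-0. , -0.1,  0. ])]
```

Request:
apply_moves(
  deltas=[
    {"fingers":0,"delta_pos":[-5,1,13],"angular":[0,0,0]},
    {"fingers":0,"delta_pos":[-9.6,1,26],"angular":[0,0,0]},
    {"fingers":0,"delta_pos":[-11,1,31],"angular":[0,0,0]},
    {"fingers":0,"delta_pos":[-12.7,1,35.5],"angular":[0,0,0]},
    {"fingers":0,"delta_pos":[-12.7,1,35.5],"angular":[0,0,0]},
  ],
)

```text
clock: 51.75
tool_pos: [0.5402, 0.2909, 0.0793]
orientation: [180.0, -18.1, -4.2]
force: [-0.2, 0.4, -0.8]
opening: 0.0006
gripper_force: 0.0
```

Request:
apply_moves(
  deltas=[
    {"fingers":0,"delta_pos":[-0.8,0,2.4],"angular":[0,0,0]},
    {"fingers":0,"delta_pos":[-1.5,0,4.8],"angular":[0,0,0]},
    {"fingers":0,"delta_pos":[-1.5,0,4.8],"angular":[0,0,0]},
  ],
)

```text
clock: 52.05
tool_pos: [0.5402, 0.2911, 0.0738]
orientation: [180.0, -18.1, -4.1]
force: [0.0, 0.9, 1.3]
opening: 0.0003
gripper_force: 0.5
```

Request:
apply_moves(
  deltas=[
    {"fingers":0,"delta_pos":[-0.6,0,1.9],"angular":[0,0,0]},
    {"fingers":0,"delta_pos":[-0.9,0,2.8],"angular":[0,0,0]},
    {"fingers":0,"delta_pos":[-0.9,0,2.8],"angular":[0,0,0]},
  ],
)

```text
clock: 52.35
tool_pos: [0.5401, 0.2909, 0.0707]
orientation: [180.0, -18.1, -4.2]
force: [-0.1, 1.9, 1.7]
opening: 0.0004
gripper_force: 0.7
```

Request:
apply_moves(
  deltas=[
    {"fingers":0,"delta_pos":[-0.5,0,1.4],"angular":[0,0,0]},
    {"fingers":0,"delta_pos":[-0.9,0,2.8],"angular":[0,0,0]},
    {"fingers":0,"delta_pos":[-0.9,0,2.8],"angular":[0,0,0]},
  ],
)

```text
clock: 52.65
tool_pos: [0.5399, 0.2906, 0.0675]
orientation: [179.9, -18.1, -4.1]
force: [0.1, 0.1, 1.5]
opening: 0.0001
gripper_force: 0.8
```

Request:
apply_moves(
  deltas=[
    {"fingers":0,"delta_pos":[-0.4,0,2],"angular":[0,0,0]},
    {"fingers":0,"delta_pos":[-0.8,0,4],"angular":[0,0,0]},
    {"fingers":0,"delta_pos":[-0.8,0,4],"angular":[0,0,0]},
  ],
)

```text
clock: 52.95
tool_pos: [0.5403, 0.2904, 0.0632]
orientation: [179.9, -18.1, -4.1]
force: [0.0, 1.1, 2.4]
opening: 0.0003
gripper_force: 0.9
```

```bash
python3 - <<'E'
from h import *
o=ctrl.get_obs();print(o['tool_pos'],o['force'],o['moment'])
t0=cv2.imread('pics/t2.png');s0=cv2.imread('pics/s2.png')
_,t=snap('top','t3');_,s=snap('scene','s3')
# lid top edge in scene picture: did the lid tip? compare rows of dark outer face at some columns
for im in(s0,s):
    g=cv2.cvtColor(im,cv2.COLOR_BGR2GRAY).astype(int)
    print([g[170:215,c].tolist()[::2] for c in(290,)],)
E
```

```text
[0.5403 0.2904 0.0632] [0.0323 1.0643 2.398 ] [0.3959 0.8407 0.05  ]
[[48, 173, 214, 209, 210, 96, 73, 70, 62, 68, 44, 44, 43, 45, 45, 45, 44, 46, 47, 44, 45, 47, 63]]
[[48, 172, 213, 90, 71, 67, 68, 62, 47, 44, 46, 48, 49, 48, 48, 47, 48, 49, 49, 50, 51, 55, 69]]
```

Request:
apply_moves(
  deltas=[
    {"fingers":0,"delta_pos":[3,0,-12],"angular":[0,0,0]},
    {"fingers":0,"delta_pos":[5,0,-50],"angular":[0,0,0]},
    {"fingers":0,"delta_pos":[20,0,-100],"angular":[0,-6,0]},
    {"fingers":0,"delta_pos":[40,0,-150],"angular":[0,-12,0]},
    {"fingers":0,"delta_pos":[60,0,-190],"angular":[0,-18,0]},
    {"fingers":0,"delta_pos":[60,0,-190],"angular":[0,-18,0]},
    {"fingers":0,"delta_pos":[60,0,-190],"angular":[0,-18,0]},
    {"fingers":0,"delta_pos":[60,0,-190],"angular":[0,-18,0]},
  ],
)

```text
clock: 53.85
tool_pos: [0.5385, 0.2908, 0.2626]
orientation: [180.0, -0.1, -4.2]
force: [-0.2, -0.8, -0.6]
opening: 0.0007
gripper_force: 0.0
```

```bash
python3 - <<'E'
from stay import *
import kin
o=ctrl.get_obs();T=pose(o);print(o['tool_pos'],o['orientation'],o['joint_pos'])
A=C+.1*EX;A[2]=.24;print(A,[np.round(v,1) for v in move(A,Rt(0),T)])
M=tf(A,Rt(0));B=A.copy();B[2]=.127;print([np.round(v,1) for v in move(B,Rt(0),M)])
for p in(A,B): q,cc=kin.ik(p,Rt(0),o['joint_pos']);print(q.round(0),cc)
_,s=snap('scene','s4');g=cv2.cvtColor(s,cv2.COLOR_BGR2GRAY).astype(int);print(g[170:215:2,290].tolist())
_,t=snap('top','t4');ct=cam('top')
a=(308,150);print('lid top predicted rows in top view at th=79,75,85:')
for th in(85,80,75,70):
    r=np.radians(th);p=C+EX*(.056+(-112*np.cos(r)+26*np.sin(r))/1e3)+[0,0,0.026+(112*np.sin(r)+26*np.cos(r))/1e3];q=C+EX*(.056-112*np.cos(r)/1e3)+[0,0,.026+112*np.sin(r)/1e3]
    print(th,proj(cam('top'),p),proj(cam('top'),q),'scene',proj(cam('scene'),p),proj(cam('scene'),q))
g=cv2.cvtColor(t,cv2.COLOR_BGR2GRAY).astype(int);print(g[185:225,215].tolist())
gs=cv2.cvtColor(s,cv2.COLOR_BGR2GRAY).astype(int);print(gs[165:245,335].tolist())
E
```

```text
[0.5385 0.2908 0.2626] [179.9631  -0.0538  -4.2373] [ 46.6725  13.4646  -4.5547   0.0684 -71.9754  39.0691]
[0.6123 0.0863 0.24  ] [array([ 88.6, 198.5,  22.8]), array([ 0. , -0.1, -0. ])]
[array([  0.,   0., 113.]), array([0., 0., 0.])]
[ 26.  15.  -6.   0. -69.  60.] 1.7899563860440396e-25
[ 26.  20. -14.   0. -56.  60.] 3.1331351308718842e-25
[48, 173, 213, 90, 70, 67, 69, 62, 47, 45, 46, 49, 48, 47, 48, 46, 49, 49, 48, 49, 49, 53, 68]
lid top predicted rows in top view at th=79,75,85:
85 [210.3328 194.3732] [209.7187 203.0194] scene [335.3929 201.2895] [337.8179 192.327 ]
80 [210.0186 197.6302] [209.5069 206.2712] scene [336.4879 197.4339] [338.6692 189.1374]
75 [209.7391 200.9464] [209.3349 209.5002] scene [337.5058 193.7713] [339.4253 186.2138]
70 [209.4971 204.2905] [209.2042 212.6761] scene [338.4375 190.3365] [340.0811 183.5792]
[140, 147, 138, 133, 138, 136, 130, 132, 127, 117, 96, 103, 97, 85, 71, 70, 71, 71, 77, 77, 81, 114, 139, 142, 140, 138, 134, 137, 136, 133, 128, 131, 131, 129, 135, 177, 212, 211, 212, 215]
[142, 149, 150, 149, 144, 141, 143, 147, 142, 135, 136, 139, 142, 143, 133, 105, 86, 70, 45, 59, 176, 228, 233, 192, 98, 68, 68, 69, 66, 68, 68, 74, 63, 47, 47, 46, 44, 50, 111, 147, 140, 122, 113, 116, 123, 131, 142, 149, 152, 156, 146, 108, 75, 77, 107, 99, 60, 48, 50, 50, 50, 53, 62, 70, 89, 112, 120, 118, 116, 116, 126, 137, 138, 139, 144, 149, 149, 149, 150, 152]
```

Request:
apply_moves(
  deltas=[
    {"fingers":0,"delta_pos":[40,40,5],"angular":[0,0,0]},
    {"fingers":0,"delta_pos":[70,80,10],"angular":[0,0,0]},
    {"fingers":0,"delta_pos":[89,125,15],"angular":[0,0,0]},
    {"fingers":0,"delta_pos":[89,165,22],"angular":[0,0,0]},
    {"fingers":0,"delta_pos":[89,198,23],"angular":[0,0,0]},
    {"fingers":0,"delta_pos":[89,198,23],"angular":[0,0,0]},
    {"fingers":0,"delta_pos":[89,198,65],"angular":[0,0,0]},
    {"fingers":0,"delta_pos":[89,198,105],"angular":[0,0,0]},
    {"fingers":0,"delta_pos":[89,198,135],"angular":[0,0,0]},
    {"fingers":0,"delta_pos":[89,198,135],"angular":[0,0,0]},
  ],
)

```text
clock: 54.95
tool_pos: [0.609, 0.0861, 0.1226]
orientation: [179.7, 0.5, -4.2]
force: [-0.6, -0.2, -0.2]
opening: 0.0004
gripper_force: 0.0
```

Request:
apply_moves(
  deltas=[
    {"fingers":0,"delta_pos":[0,0,0],"angular":[0,0,0]},
    {"fingers":0,"delta_pos":[0,0,0],"angular":[0,0,0]},
  ],
)

```text
clock: 55.15
tool_pos: [0.614, 0.0875, 0.13]
orientation: [180.0, -0.2, -4.1]
force: [0.1, -0.1, 0.3]
opening: 0.0003
gripper_force: 0.0
```

```bash
python3 - <<'E'
from stay import *
o=ctrl.get_obs();T=pose(o);print(o['tool_pos'],o['orientation'],o['force'])
for th in list(range(84,29,-5))+list(range(30,-1,-5)):
    r=np.radians(th);s=90
    x=56+9.5-s*np.cos(r)+26*np.sin(r);z=34+s*np.sin(r)+26*np.cos(r)
    p=C+EX*x/1e3;p[2]=z/1e3;print(th,np.round(move(p,Rt(0),T)[0],1))
E
```

```text
[0.614  0.0875 0.13  ] [179.9697  -0.2008  -4.1228] [ 0.081  -0.1275  0.3323]
84 [-19.7   1.3   3.7]
79 [-27.8   1.3   2.6]
74 [-36.    1.3   2.1]
69 [-44.1   1.3   2.5]
64 [-52.2   1.3   3.5]
59 [-60.2   1.3   5.2]
54 [-68.    1.3   7.6]
49 [-75.6   1.2  10.7]
44 [-82.9   1.2  14.4]
39 [-89.8   1.2  18.8]
34 [-96.3   1.2  23.7]
30 [-101.2    1.2   28.1]
25 [-106.8    1.2   34. ]
20 [-112.     1.2   40.3]
15 [-116.5    1.2   47.1]
10 [-120.4    1.2   54.3]
5 [-123.7    1.2   61.8]
0 [-126.4    1.1   69.5]
```

Request:
apply_moves(
  deltas=[
    {"fingers":0,"delta_pos":[-10,1,2],"angular":[0,0,0]},
    {"fingers":0,"delta_pos":[-19,1,3.5],"angular":[0,0,0]},
    {"fingers":0,"delta_pos":[-24,1,3],"angular":[0,0,0]},
    {"fingers":0,"delta_pos":[-28,1,2.6],"angular":[0,0,0]},
    {"fingers":0,"delta_pos":[-32,1,2.3],"angular":[0,0,0]},
    {"fingers":0,"delta_pos":[-36,1,2.1],"angular":[0,0,0]},
    {"fingers":0,"delta_pos":[-40,1,2.3],"angular":[0,0,0]},
    {"fingers":0,"delta_pos":[-44,1,2.5],"angular":[0,0,0]},
    {"fingers":0,"delta_pos":[-48,1,3],"angular":[0,0,0]},
    {"fingers":0,"delta_pos":[-52,1,3.5],"angular":[0,0,0]},
  ],
)

```text
clock: 56.15
tool_pos: [0.5608, 0.0898, 0.1246]
orientation: [179.9, -0.1, -4.2]
force: [2.3, 0.6, 0.0]
opening: 0.0005
gripper_force: 0.8
```

```bash
python3 - <<'E'
from stay import *
o=ctrl.get_obs();T=pose(o);print(o['tool_pos'],o['orientation'],o['force'],o['moment'])
_,s=snap('scene','s5');g=cv2.cvtColor(s,cv2.COLOR_BGR2GRAY).astype(int);print(g[165:220,290].tolist())
for th in(80,75,70,65,60):
    r=np.radians(th);a=C-.1*EY;p=a+EX*(.056+(-112*np.cos(r)+26*np.sin(r))/1e3)+[0,0,0.026+(112*np.sin(r)+26*np.cos(r))/1e3];print(th,proj(cam('scene'),p))
E
```

```text
[0.5608 0.0898 0.1246] [179.9426  -0.0719  -4.175 ] [2.3193 0.6355 0.0451] [ 0.0303 -0.5817  0.058 ]
[140, 115, 75, 61, 59, 59, 67, 64, 58, 59, 59, 57, 56, 54, 55, 56, 57, 59, 61, 60, 61, 60, 57, 54, 57, 55, 56, 56, 58, 58, 59, 59, 59, 61, 60, 62, 59, 57, 58, 60, 59, 58, 59, 59, 60, 61, 63, 69, 100, 120, 118, 119, 123, 125, 124]
80 [294.7811 185.0504]
75 [295.9978 181.524 ]
70 [297.1655 178.2308]
65 [298.2733 175.2001]
60 [299.3113 172.4569]
```

Request:
apply_moves(
  deltas=[
    {"fingers":0,"delta_pos":[-4,0,0.8],"angular":[0,0,0]},
    {"fingers":0,"delta_pos":[-8,0,1.7],"angular":[0,0,0]},
    {"fingers":0,"delta_pos":[-12,0,2.9],"angular":[0,0,0]},
    {"fingers":0,"delta_pos":[-15.8,0,4.1],"angular":[0,0,0]},
    {"fingers":0,"delta_pos":[-19.6,0,5.6],"angular":[0,0,0]},
    {"fingers":0,"delta_pos":[-23.4,0,7.2],"angular":[0,0,0]},
    {"fingers":0,"delta_pos":[-27,0,9],"angular":[0,0,0]},
    {"fingers":0,"delta_pos":[-30.7,0,10.9],"angular":[0,0,0]},
    {"fingers":0,"delta_pos":[-34.2,0,13.1],"angular":[0,0,0]},
    {"fingers":0,"delta_pos":[-37.6,0,15.3],"angular":[0,0,0]},
  ],
)

```text
clock: 57.2
tool_pos: [0.5232, 0.0923, 0.1091]
orientation: [179.9, -0.1, -4.2]
force: [-0.8, 0.5, 0.8]
opening: 0.0005
gripper_force: 0.2
```

Request:
apply_moves(
  deltas=[
    {"fingers":0,"delta_pos":[-3.2,0,2.4],"angular":[0,0,0]},
    {"fingers":0,"delta_pos":[-6.5,0,4.9],"angular":[0,0,0]},
    {"fingers":0,"delta_pos":[-9,0,7.1],"angular":[0,0,0]},
    {"fingers":0,"delta_pos":[-11.4,0,9.3],"angular":[0,0,0]},
    {"fingers":0,"delta_pos":[-14.2,0,12.2],"angular":[0,0,0]},
  ],
)

```text
clock: 57.7
tool_pos: [0.5093, 0.0934, 0.0969]
orientation: [179.9, -0.1, -4.2]
force: [-0.1, 0.1, -0.3]
opening: 0.0005
gripper_force: 0.1
```

```bash
python3 - <<'E'
from stay import *
o=ctrl.get_obs();T=pose(o);print(o['tool_pos'],o['orientation'],o['force'],o['moment'])
for th in(30,25,20,15,10,5,0):
    r=np.radians(th);s=90
    x=56+9.5-s*np.cos(r)+26*np.sin(r);z=34+s*np.sin(r)+26*np.cos(r)
    p=C+EX*x/1e3;p[2]=z/1e3;print(th,np.round(move(p,Rt(0),T)[0],1))
E
```

```text
[0.5093 0.0934 0.0969] [179.9373  -0.072   -4.1775] [-0.0907  0.0525 -0.3286] [-0.0609 -0.0435  0.0769]
30 [ 3.8 -0.4 -4.6]
25 [-1.9 -0.4  1.3]
20 [-7.  -0.5  7.7]
15 [-11.5  -0.5  14.5]
10 [-15.4  -0.5  21.6]
5 [-18.7  -0.5  29.1]
0 [-21.3  -0.5  36.9]
```

Request:
apply_moves(
  deltas=[
    {"fingers":0,"delta_pos":[-2,0,1.5],"angular":[0,0,0]},
    {"fingers":0,"delta_pos":[-4.5,0,4.5],"angular":[0,0,0]},
    {"fingers":0,"delta_pos":[-7,0,7.7],"angular":[0,0,0]},
    {"fingers":0,"delta_pos":[-9.3,0,11],"angular":[0,0,0]},
    {"fingers":0,"delta_pos":[-11.5,0,14.5],"angular":[0,0,0]},
    {"fingers":0,"delta_pos":[-13.5,0,18],"angular":[0,0,0]},
    {"fingers":0,"delta_pos":[-15.4,0,21.6],"angular":[0,0,0]},
    {"fingers":0,"delta_pos":[-17,0,25.3],"angular":[0,0,0]},
    {"fingers":0,"delta_pos":[-18.7,0,29],"angular":[0,0,0]},
    {"fingers":0,"delta_pos":[-20,0,33],"angular":[0,0,0]},
  ],
)

```text
clock: 58.7
tool_pos: [0.4895, 0.0948, 0.0637]
orientation: [179.9, -0.1, -4.2]
force: [0.4, 0.1, 0.5]
opening: 0.0005
gripper_force: 0.0
```

Request:
apply_moves(
  deltas=[
    {"fingers":0,"delta_pos":[-0.6,0,2],"angular":[0,0,0]},
    {"fingers":0,"delta_pos":[-1,0,3.5],"angular":[0,0,0]},
    {"fingers":0,"delta_pos":[-1,0,3.5],"angular":[0,0,0]},
    {"fingers":0,"delta_pos":[-1,0,3.5],"angular":[0,0,0]},
  ],
)

```text
clock: 59.1
tool_pos: [0.4887, 0.0949, 0.0606]
orientation: [179.9, -0.1, -4.2]
force: [-0.2, -0.5, -0.1]
opening: 0.0004
gripper_force: 0.0
```

```bash
python3 - <<'E'
from stay import *
o=ctrl.get_obs();print(o['tool_pos'],o['force'],o['moment'],o['gripper_force'])
_,s=snap('scene','s6');_,t=snap('top','t6')
cv2.imwrite('pics/c12.png',np.hstack([cv2.resize(s[110:250,230:430],(400,280)),cv2.resize(t[180:265,130:290],(400,212+68))]))
E
```

```text
[0.4887 0.0949 0.0606] [-0.2467 -0.504  -0.0965] [-0.0325 -0.0328 -0.0193] 0.0
```

View pics/c12.png

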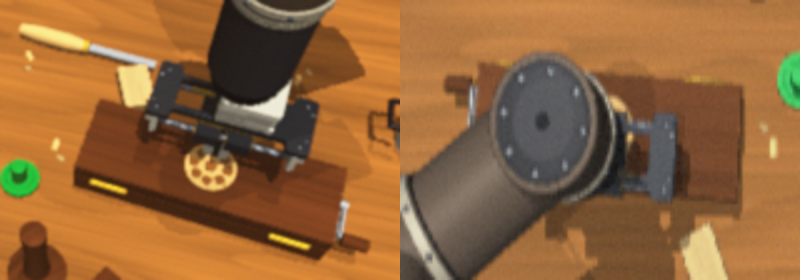

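Request:
apply_moves(
  deltas=[
    {"fingers":0,"delta_pos":[0,0,0.7],"angular":[0,0,0]},
    {"fingers":0,"delta_pos":[0,0,1.4],"angular":[0,0,0]},
    {"fingers":0,"delta_pos":[0,0,2],"angular":[0,0,0]},
    {"fingers":0,"delta_pos":[0,0,2],"angular":[0,0,0]},
    {"fingers":0,"delta_pos":[0,0,2],"angular":[0,0,0]},
  ],
)

```text
clock: 59.7
tool_pos: [0.4888, 0.0949, 0.0602]
orientation: [179.9, -0.1, -4.1]
force: [-7.4, -0.5, 18.5]
opening: 0.0005
gripper_force: 9.5
```

Request:
apply_moves(
  deltas=[
    {"fingers":0,"delta_pos":[0,0,0.8],"angular":[0,0,0]},
    {"fingers":0,"delta_pos":[0,0,1.5],"angular":[0,0,0]},
    {"fingers":0,"delta_pos":[0,0,1.5],"angular":[0,0,0]},
    {"fingers":0,"delta_pos":[0,0,1.5],"angular":[0,0,0]},
  ],
)

```text
clock: 60.1
tool_pos: [0.4889, 0.095, 0.06]
orientation: [180.0, -0.2, -4.1]
force: [-13.7, -0.5, 35.0]
opening: 0.0005
gripper_force: 17.8
```

Request:
apply_moves(
  deltas=[
    {"fingers":0,"delta_pos":[0,0,-10],"angular":[0,0,0]},
    {"fingers":0,"delta_pos":[0,0,-50],"angular":[0,0,0]},
    {"fingers":0,"delta_pos":[0,0,-100],"angular":[0,0,0]},
    {"fingers":0,"delta_pos":[0,0,-150],"angular":[0,0,0]},
    {"fingers":0,"delta_pos":[0,0,-150],"angular":[0,0,0]},
    {"fingers":0,"delta_pos":[0,0,-150],"angular":[0,0,0]},
    {"fingers":0,"delta_pos":[0,0,-150],"angular":[0,0,0]},
  ],
)

```text
clock: 60.8
tool_pos: [0.4877, 0.0948, 0.2062]
orientation: [179.9, 0.0, -4.2]
force: [0.2, -0.5, -0.1]
opening: 0.0004
gripper_force: 0.0
```

```bash
python3 - <<'E'
from stay import *
_,s=snap('scene','s7');g=cv2.cvtColor(s,cv2.COLOR_BGR2GRAY).astype(int)
# front (near) top edge and far top edge of the shut lid at y=-100 mm: predicted rows vs. picture
a=C-.1*EY
for n,x,z in(('near top',-.056,.052),('far top',.056,.052)):
    p=proj(cam('scene'),a+EX*x+[0,0,z]);q=p.round().astype(int);print(n,p,g[q[1]-5:q[1]+6,q[0]].tolist())
s0=cv2.imread('pics/s6.png');print(np.abs(s.astype(int)-s0)[215:245,265:310].mean())
print(ctrl.get_obs()['tool_pos'])
E
```

```text
near top [304.4738 165.1609] [141, 125, 100, 84, 82, 68, 66, 76, 74, 72, 71]
far top [292.6103 199.8861] [77, 79, 81, 81, 79, 71, 58, 43, 39, 73, 107]
1.425185185185185
[0.4876 0.0947 0.2058]
```

```bash
python3 -c "
from plant import ctrl
print(ctrl.close_job())"
```

```text
the job is handed in; nothing more can be done
None
```

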